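# File the cheese packs and hold the chiller lid half open

## Task

Take the two yellow cheese packs out of the delivery carton and stand each on its long edge, fully down, in an empty slot of the white wire rack, leaving the red packs, the packs already in the rack, the rack and the rest of the counter where they are. Then slide the chest chiller's self-closing glass lid half way open (it has a black handle) and finish while still holding it there against its spring, so that the rack can be lowered in without letting all the cold out.

Things in the scene. Friction and masses are not known exactly. Their poses are not given: they have to be found in the camera images.
- yellow_a_mid (a point): yellow cheese pack in the delivery carton: flat carton standing on its long edge, 16 mm thick (its x), 84 mm long (its y), 72 mm tall (its z), about 0.12 kg; this point is its centre, 36 mm above its lower edge. The four packs in the carton stand in any order
- yellow_b_mid (a point): the second yellow cheese pack in the delivery carton, same size
- red_a_mid (a point): red pack in the delivery carton, same size; it stays there
- red_b_mid (a point): the second red pack in the delivery carton, same size; it stays there
- carton: open cardboard delivery carton, 222 x 106 mm, walls 40 mm high; origin under its centre. Its long axis is its x. Four upright slots 20 mm wide at x = -75, -25, 25 and 75 mm, formed by an insert whose top is 31 mm up; the packs stand on its floor 4 mm up, thickness along the carton's x
- rack: loose white wire rack, 222 mm (its x) x 86 mm (its y), 0.6 kg; origin under its centre on the counter. Four slots at x = -75, -25, 25 and 75 mm, centred on y = 0, each 20 mm wide between pairs of wire hoops (flaring to 26 mm at the top); no wire is higher than 40 mm. A pack stands in a slot with its thickness along the rack's x and rests on rails whose top is 10 mm above the counter, so that its centre is then 46 mm up
- stock_a_mid (a point): yellow cheese pack already standing in one slot of the rack (centre point), same size; two of the four slots are taken
- stock_b_mid (a point): the other yellow cheese pack already standing in the rack (centre point), same size
- lid_grip (a point): middle of the black grip bar of the chiller's sliding lid, on the bar's axis, about 277 mm above the counter. The bar is round, 14 mm thick and 120 mm long along this point's x, on a post at each end; its underside is 24 mm above the handle's base plate, whose top is 5 mm above the lid frame. The lid slides open along this point's -y (level), roughly towards the robot's right. The point moves with the lid
- lid (a joint): how far the lid is open, in m: 0 shut, 0.20 fully open, so half way is 0.10. A spring closes it: about 3 N at 0, rising to about 7.5 N half way and 12 N fully open, with 0.8 N of friction
- chiller: white chest chiller on the counter, 360 mm (its x) x 520 mm (its y) x 220 mm tall to the rim; origin under its centre, front face to its -x. The lid lies over the half at its +y and opens to its -y over the fixed pane
- jar: amber glass jar with a red cap, 72 mm wide, 105 mm tall; origin under its centre; leave alone
- can: green-labelled can, 74 mm wide, 110 mm tall; origin under its centre; leave alone
- tin: low round tin, 84 mm wide, 36 mm tall; origin under its centre; leave alone
- bowl: white bowl, 110 mm wide, 45 mm tall; origin under its centre; leave alone
Things that resemble listed ones, but are neither listed nor needed, are in the scene too. What is shaped like the part that bears yellow_a_mid but green or pink is not meant.

How it is judged:
On the way, in this order (a step that is already met when the one before it is completed fails the run):
1. both yellow packs from the carton stand fully down on edge in slots of the rack, let go (x of yellow_a_mid in the frame of rack between -0.085 and 0.085 m and y of yellow_a_mid in the frame of rack between -0.028 and 0.028 m and z of yellow_a_mid in the frame of rack between 0.04 and 0.051 m and angle between each of yellow_a_mid, yellow_b_mid's own z axis and vertical below 0.25 rad and angle between the x axis of each of yellow_a_mid, yellow_b_mid and the x axis of rack, either way round below 0.25 rad and x of yellow_b_mid in the frame of rack between -0.085 and 0.085 m and y of yellow_b_mid in the frame of rack between -0.028 and 0.028 m and z of yellow_b_mid in the frame of rack between 0.04 and 0.051 m and angle between rack's own z axis and vertical below 0.06 rad and contact force between the fingers and yellow_a below 0.2 N and contact force between the fingers and yellow_b below 0.2 N), for 0.2 s.
2. the lid is held half way open by the fingers (value of joint lid between 0.088 and 0.112 m and velocity of joint lid between -0.01 and 0.01 m/s and contact force between the fingers and lid above 4 N), for 0.3 s.
At the end, for the whole second after the job is handed in: Both yellow packs stand upright (within 14 degrees), fully down in rack slots, let go; the rack is flat and, with its first packs, within 35 mm of its start; red packs within 30 mm of theirs; the lid is at 88 to 112 mm of its 200 mm travel, at rest, held by the fingers with over 4 N (all of step 1 and all of step 2 and distance of each of red_a_mid, red_b_mid from where it was at the start of the episode below 0.03 m and distance of each of rack, stock_a_mid, stock_b_mid from where it was at the start of the episode below 0.035 m); the arm keeps its last pose, push and grip.
It fails at once if a red pack or another thing on the counter is moved more than 30 mm or tipped over (distance of any of red_a_mid, red_b_mid, jar, can, tin, bowl from where it was at the start of the episode above 0.03 m or angle between any of red_a_mid, red_b_mid, jar, can, tin, bowl's own z axis and vertical above 0.5 rad).
It fails at once if the rack or a pack already in it is moved more than 35 mm, or lifted or tipped out (distance of any of rack, stock_a_mid, stock_b_mid from where it was at the start of the episode above 0.035 m or angle between any of rack, stock_a_mid, stock_b_mid's own z axis and vertical above 0.5 rad).
It also fails if it takes over 70 s, if anything falls off the work surface, if the arm or the gripper's body presses on something with over 40 N, if the wrist force passes 120 N, or if a joint passes its speed limit or range.

## Robot

A 7-joint arm with a two-finger parallel gripper is mounted at the origin on the work surface. World frame = base frame: x ahead of the robot, y to its left, z up, the work surface at z = 0. Lengths are in m, angles in rad, forces in N, time in s.
With the tool pointing down it reaches from about 0.4 to 0.85 m from the base axis. Payload 4.5 kg.
Tool frame: the origin (TCP) lies midway between the tips of the shut fingers; the grasp point (between the pads) lies 19 mm behind it (r.hold_point_z is the distance from the TCP to the grasp point, in m); z points along the fingers, y is the direction in which the jaws open and shut (so a half turn about z gives the same grasp; the last joint's range is limited). The gripper opens to 88 mm and grips with 3 to 60 N. Pads are 18 mm wide; open, the fingers measure 123 mm over their backs; the gripper's body (75 mm by 187 mm) begins 45 mm behind the grasp point.
Start: joints at [1.16, 0.689, -0.195, 1.565, 0.157, 0.902, -0.215], TCP at [0.269, -0.564, 0.239] pointing down, gripper open.
Joint ranges: [-3.01, 3.01], [-0.46, 2.08], [-1.47, 1.51], [0.13, 2.56], [-1, 4.14], [0.04, 2.09], [-2.66, 2.66]. Speed limits (rad/s): [2.57, 2.57, 3.14, 3.14, 3.14, 3.14, 3.14].

## Interface

Orientations are given as a unit quaternion [x, y, z, w].
In Python, from plant import r gives the robot as it stands. The module is installed in compiled form; this text tells all that it offers.
- The arm moves only by the tool move_arm, never from a script. Its arguments are lists of equal length, an entry for each row: "turn": the turn, a rotation vector about the tool's x, y, z in units of 2 pi rad (1.0 is 2 pi rad), a list of three; "dp": the shift along the tool's x, y, z in units of 2.5 cm (1.0 is 2.5 cm), a list of three; "jaw": the closure, from -1 (fully open) to 1 (shut), so that 0 is half open. In form: {"turn": [[wx, wy, wz], ...], "dp": [[x, y, z], ...], "jaw": [jaw, ...]}. A call has 1 to 10 rows; each row shifts and turns the commanded pose from where the row before left it, along the tool's axes as they then stand; what a row does not reach is not made up. A row lasts 1/12 s, in which the tool goes at most 41.7 mm and 7.16 degrees, less where a joint would pass 70% of its speed; a pose out of reach is approached as far as the arm can. A call with a number of a shift or a turn outside -1 to 1 is refused whole. A call with a gripper value outside its range is refused whole. The fingers move at their own pace and stop on an object; "newtons" is the grip in N (left out, the last holds). Time passes only in rows, so rows that do not move let the fingers close. It gives the time, the measured TCP pose, the force and the opening at its end, in the units of the state.
- r.get_state(): the state, without advancing time (a new reading comes with each control period).
- r.snapshot(name): name is "side" or "top" or "wrist"; returns a dict with "frame" (420x560x3 uint8, blue, green, red), "mtx" (3x3 intrinsics, pixels), "k1" (the pictures are not rectified: a ray, as slopes to the right and down, at radius r is drawn at 1 + k1 r^2 times it, then the intrinsics apply), "origin" and "orientation" of the camera in the world; the wrist camera has in their place "tool_from_camera" (4x4, takes a point from camera to tool coordinates, whose origin is the TCP and whose axes are the flange's). Camera axes: x right, y up, looking along -z (the intrinsics and any distortion apply to the point x, -y, -z); pixel columns grow to the right and rows downward; lengths in m; the calibration is good to about 2 mm. A picture is of the moment at which its call begins: read the wrist's pose just before it. There is no depth.
- r.finish_job(): hands the job in, once; it reports no verdict.
The state is a dict: "clock": time; "q": joint angles; "qd": joint speeds; "joint_torque": joint torques, N m; "tool_pos": TCP position; "eef_rot": TCP orientation; "contact_force": force on the tool from outside, world axes, zero at the start; "moment": the same for the moment, N m; "opening": opening from 0.0 (shut) to 1.0 (fully open).
Only numpy, scipy, OpenCV 4.12 (cv2) and the standard library are available. Lean on these libraries where they do the work, as an engineer would, in place of code of your own. Each camera call takes 0.05 s, during which the arm holds its last target.

## Working session

There is one attempt and no reset: what is moved stays moved. The work goes in short steps, Python scripts to look and compute and a tool call to move; the robot and the scene stay as the last step left them, time stands still between calls to the robot, and variables do not carry over. Pictures are saved under pics/ and viewed, and the job is handed in when it is done.

Besides the shell and the picture viewer there is one more tool, called after "Request:" as name(argument=value, ...) on one line, values as JSON. move_arm: Moves the arm, as the interface text tells. Shifts and turns lie within -1 to 1; 1 stands for 2.5 cm of shift or 2 pi rad of turn. Its arguments: {"type":"object","properties":{"turn":{"type":"array","items":{"type":"array","items":{"type":"number","minimum":-1,"maximum":1}}},"dp":{"type":"array","items":{"type":"array","items":{"type":"number","minimum":-1,"maximum":1}}},"jaw":{"type":"array","items":{"type":"number"}},"newtons":{"type":"number"}},"required":["turn","dp","jaw"]}

```bash
ls; mkdir -p pics
cat > h.py <<'E'
import numpy as np, cv2
from scipy.spatial.transform import Rotation as R
from plant import r
def snap(n):
    st=r.get_state(); s=r.snapshot(n)
    if n=="wrist":
        T=np.eye(4);T[:3,:3]=R.from_quat(st["eef_rot"]).as_matrix();T[:3,3]=st["tool_pos"]
        s["T"]=T@np.array(s["tool_from_camera"])
    else:
        o=np.array(s["orientation"]);T=np.eye(4)
        T[:3,:3]=o if o.shape==(3,3) else R.from_quat(o).as_matrix()
        T[:3,3]=s["origin"]; s["T"]=T
    return s
def ray(s,u,v):
    K=np.array(s["mtx"]);k=s["k1"]
    p=cv2.undistortPoints(np.array([[[u,v]]],float),K,np.array([k,0,0,0.]))[0,0]
    d=s["T"][:3,:3]@np.array([p[0],-p[1],-1]);return s["T"][:3,3],d/np.linalg.norm(d)
def onz(s,u,v,z):
    o,d=ray(s,u,v);return o+d*(z-o[2])/d[2]
def proj(s,P):
    P=np.atleast_2d(P);q=(P-s["T"][:3,3])@s["T"][:3,:3]
    x=q[:,0]/-q[:,2];y=-q[:,1]/-q[:,2];f=1+s["k1"]*(x*x+y*y);K=np.array(s["mtx"])
    return np.c_[K[0,0]*x*f+K[0,2],K[1,1]*y*f+K[1,2]]
def tri(l):
    A=0;b=0
    for o,d in l:
        M=np.eye(3)-np.outer(d,d);A=A+M;b=b+M@o
    return np.linalg.solve(A,b)
E
python3 - <<'E'
from h import *
print(r.get_state(), r.hold_point_z)
for n in ["top","side","wrist"]:
    s=snap(n);cv2.imwrite(f"pics/{n}0.png",s["frame"]);print(n,s["mtx"],s["k1"],s["T"])
E
```

```text
pics
{'clock': 0.0, 'q': array([ 1.15977632,  0.68997128, -0.19454277,  1.56634213,  0.15729414,
        0.90251484, -0.21510195]), 'qd': array([-9.62825399e-05, -8.34303478e-04,  1.40705609e-03, -1.94005419e-04,
        8.57436889e-04,  1.62517285e-03,  1.62625649e-04]), 'joint_torque': array([-4.45164378e-04, -5.27557290e+01, -1.26655832e+00, -1.53428954e+01,
       -5.26109990e-02,  6.56568620e-03,  1.86204893e-04]), 'tool_pos': array([ 0.26862957, -0.56361865,  0.2379192 ]), 'eef_rot': array([ 9.75357149e-01,  2.20629970e-01, -2.58819635e-04, -8.84184161e-04]), 'contact_force': array([-0.02949435, -0.32528654, -0.40225788]), 'moment': array([0.01959133, 0.01676127, 0.02359816]), 'opening': 1.0029279272840934} 0.0187
top [[523.10080536   0.         275.18558275]
 [  0.         523.10080536 218.15516845]
 [  0.           0.           1.        ]] -0.012439266627294441 [[ 0.02057993  0.98587151 -0.16623429  0.25322642]
 [-0.99974431  0.02185078  0.00581947 -0.03796755]
 [ 0.0093696   0.16607202  0.98606911  1.43523327]
 [ 0.          0.          0.          1.        ]]
side [[464.11938161   0.         278.86839874]
 [  0.         464.11938161 204.6563308 ]
 [  0.           0.           1.        ]] 0.050615667371580686 [[-0.89984359 -0.25621673  0.35303611  0.97034242]
 [ 0.43617427 -0.51775168  0.73599266  1.03421574]
 [-0.0057886   0.81626355  0.57765068  0.99041391]
 [ 0.          0.          0.          1.        ]]
wrist [[295.41789068   0.         280.51964142]
 [  0.         295.41789068 209.30778641]
 [  0.           0.           1.        ]] -0.04273484207172679 [[ 0.43035976  0.87236674  0.2318766   0.32774449]
 [-0.90265558  0.41644115  0.1085803  -0.53652869]
 [-0.00184112 -0.2560333   0.96666621  0.383183  ]
 [ 0.          0.          0.          1.        ]]
```

View pics/top0.png

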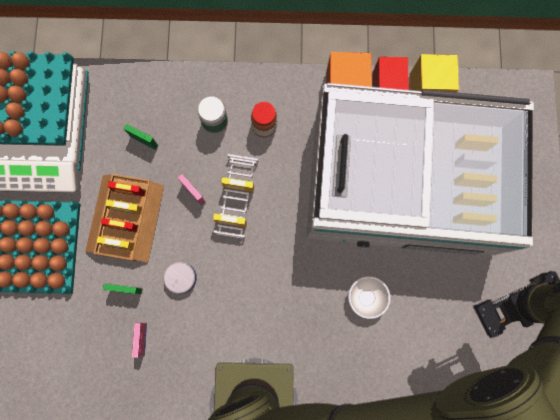

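View pics/side0.png

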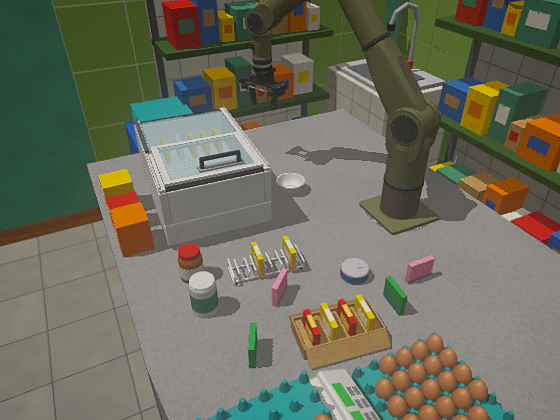

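View pics/wrist0.png

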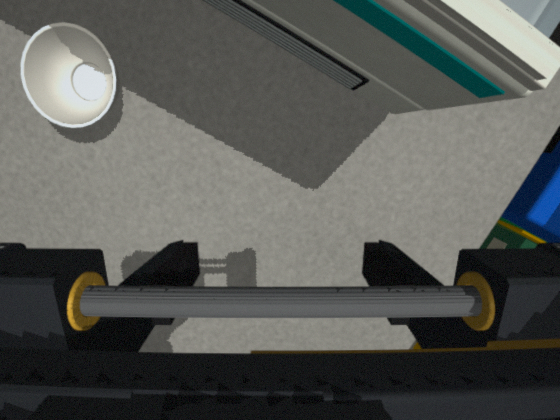

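Run:
```python
import cv2,numpy as np
a=cv2.imread("pics/top0.png")
cv2.imwrite("pics/t1.png",cv2.resize(a[135:275,80:280],None,fx=4,fy=4,interpolation=cv2.INTER_CUBIC))
cv2.imwrite("pics/t2.png",cv2.resize(a[70:260,300:540],None,fx=3.3,fy=3.1,interpolation=cv2.INTER_CUBIC))
b=cv2.imread("pics/side0.png")
cv2.imwrite("pics/s1.png",cv2.resize(b[225:375,215:415],None,fx=4,fy=4,interpolation=cv2.INTER_CUBIC))
```

```text
(no output)
```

View pics/t1.png

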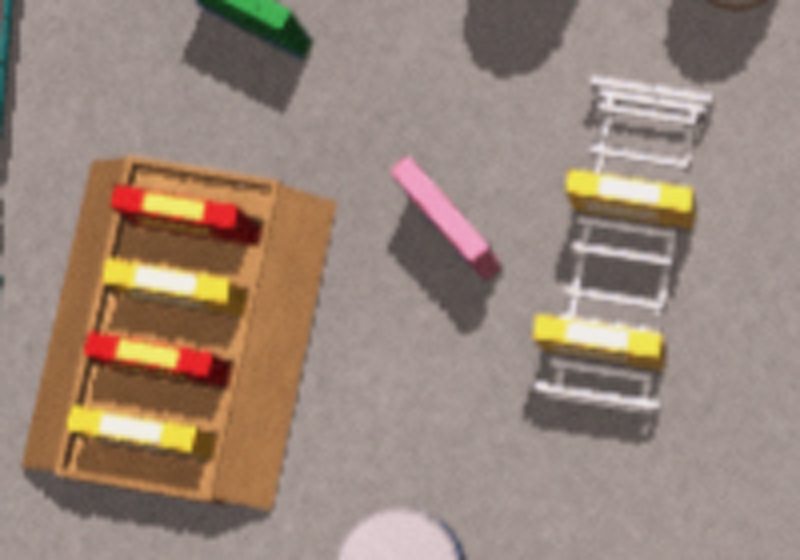

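View pics/s1.png

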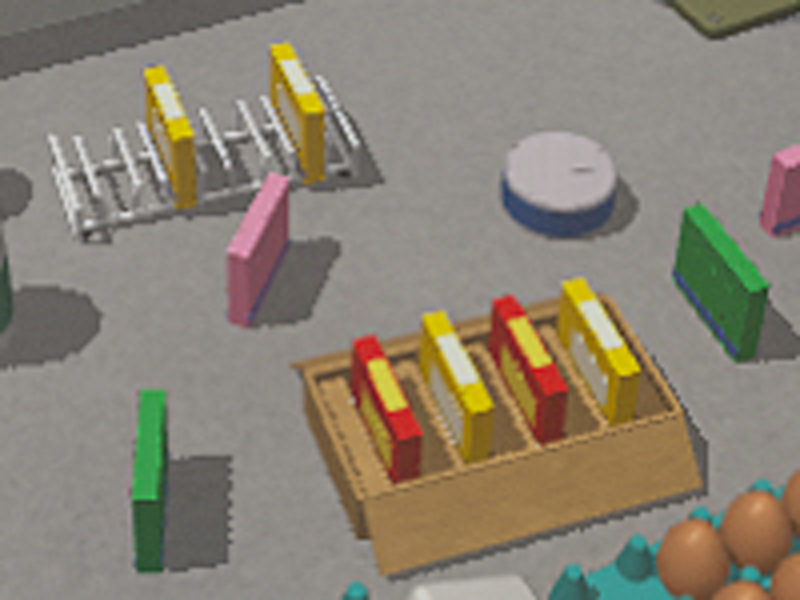

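View pics/t2.png

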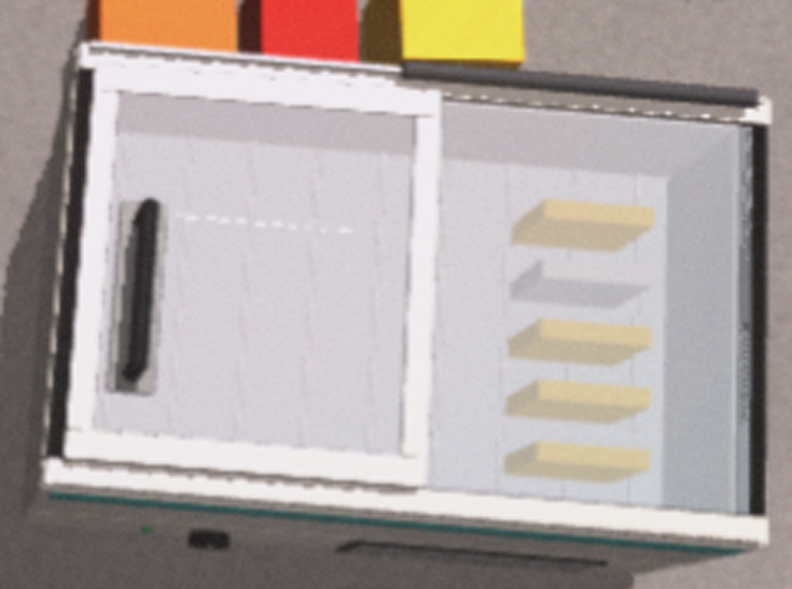

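```bash
cat >> h.py <<'E'
def yb(s,box,thr=(18,40)):
    """yellow+white blobs within box -> list of label/yellow info"""
    x0,y0,x1,y1=box;hsv=cv2.cvtColor(s["frame"],cv2.COLOR_BGR2HSV)
    m=cv2.inRange(hsv,(18,110,110),(38,255,255));M=np.zeros_like(m);M[y0:y1,x0:x1]=m[y0:y1,x0:x1];return M
E
python3 - <<'E'
from h import *
s=snap("top")
f=s["frame"]
# bright top-face mask: print label centroid using brightness
hsv=cv2.cvtColor(f,cv2.COLOR_BGR2HSV)
def lab(box):
    x0,y0,x1,y1=box
    m=np.zeros(f.shape[:2],np.uint8);sub=cv2.inRange(hsv,(18,0,200),(45,255,255));m[y0:y1,x0:x1]=sub[y0:y1,x0:x1]
    n,l,st,c=cv2.connectedComponentsWithStats(m)
    for i in range(1,n):
        if st[i,4]>40:
            pts=np.argwhere(l==i)[:,::-1].astype(np.float32)
            print(st[i],c[i],cv2.minAreaRect(pts)); yield i,c[i],cv2.minAreaRect(pts)
print("carton");A=list(lab((85,170,170,270)))
print("rack");B=list(lab((200,145,265,245)))
for z,X in((.076,A),(.082,B)):
    for i,c,rr in X:
        bx=cv2.boxPoints(rr);P=np.array([onz(s,*p,z) for p in bx])
        e=[P[1]-P[0],P[2]-P[1]];L=max(e,key=np.linalg.norm);S=min(e,key=np.linalg.norm)
        print(onz(s,*c,z).round(4),P.mean(0).round(4),"len",np.linalg.norm(L).round(4),np.linalg.norm(S).round(4),"yaw of long",np.degrees(np.arctan2(L[1],L[0])).round(1))
E
```

```text
carton
[116 183  15   7  67] [123.01492537 186.13432836] ((123.00001525878906, 186.00001525878906), (14.467110633850098, 4.6031718254089355), 9.462322235107422)
[105 200  32  10 196] [120.89285714 204.4744898 ] ((120.85136413574219, 204.39190673828125), (31.40020751953125, 6.411561012268066), 9.462322235107422)
[109 220  15   7  67] [116.3880597 223.       ] ((116.25675201416016, 222.95945739746094), (14.302711486816406, 4.438772678375244), 9.462322235107422)
[ 97 236  32  12 208] [112.44230769 241.34134615] ((112.44515228271484, 241.31814575195312), (31.56870460510254, 6.592387676239014), 9.7824068069458)
rack
[222 177  31  11 155] [237.1483871 182.       ] ((237.0270233154297, 181.8378448486328), (30.90700912475586, 6.247161388397217), 9.462322235107422)
[213 214  32  10 174] [228.93678161 218.18390805] ((228.7138671875, 218.10980224609375), (31.399810791015625, 6.538459300994873), 8.746161460876465)
[0.5597 0.3602 0.076 ] [0.5601 0.3603 0.076 ] len 0.0388 0.0125 yaw of long -98.4
[0.51   0.3624 0.076 ] [0.5102 0.3625 0.076 ] len 0.0837 0.0172 yaw of long -98.3
[0.4602 0.3707 0.076 ] [0.4603 0.3711 0.076 ] len 0.0379 0.0117 yaw of long -98.2
[0.4116 0.3776 0.076 ] [0.4116 0.3776 0.076 ] len 0.0832 0.0172 yaw of long -98.5
[0.5764 0.0569 0.082 ] [0.5768 0.0573 0.082 ] len 0.0822 0.017 yaw of long -98.4
[0.4786 0.0753 0.082 ] [0.4788 0.0759 0.082 ] len 0.0825 0.0174 yaw of long -97.6
```

Request:
move_arm(turn=[[0,0,-0.0194],[0,0,-0.0194],[0,0,-0.0194],[0,0,-0.0194],[0,0,-0.0194],[0,0,-0.0194],[0,0,-0.0194],[0,0,-0.0194]], dp=[[0,0,-0.8],[0,0,-0.8],[0,0,-0.8],[0,0,-0.8],[0,0,-0.8],[0,0,-0.8],[0,0,-0.8],[0,0,-0.8]], jaw=[0.3,0.3,0.3,0.3,0.3,0.3,0.3,0.3], newtons=20)

```text
clock: 0.87
tool_pos: [0.2686, -0.564, 0.3995]
eef_rot: [0.756, 0.654, -0.0, -0.0]
contact_force: [0.0, -0.1, 0.4]
opening: 0.419
```

```bash
cat >> h.py <<'E'
def plan(tgt,yaw_y=None):
    """remaining shift in tool units to world target, turn of tool z in 2pi units so tool y has world yaw (deg, mod 180)"""
    st=r.get_state();M=R.from_quat(st["eef_rot"]).as_matrix()
    d=np.array(tgt)-st["tool_pos"]
    print("t",round(st["clock"],2),"pos",st["tool_pos"].round(4),"open",round(st["opening"],3),"F",st["contact_force"].round(2),"q7",st["q"][6].round(2))
    print("units tool:",(M.T@d/0.025).round(3))
    if yaw_y is not None:
        a=np.degrees(np.arctan2(M[1,1],M[0,1]));e=(yaw_y-a+90)%180-90
        print("y yaw",a.round(2),"turn z",round(-e/360,4))
    tilt=M.T@np.cross(M[:,2],[0,0,-1]);print("tilt turn xy",(tilt/2/np.pi).round(4))
E
python3 - <<'E'
from h import *
s=snap("top")
for n,p in dict(h=(342.5,163.5)).items(): print(n,onz(s,*p,.277))
print(onz(s,313,235,.22),onz(s,530,245,.22),onz(s,325,88,.22),onz(s,530,100,.22))
plan([.46,.37,.30],-8.7)
E
```

```text
h [ 0.57875773 -0.1962648   0.277     ]
[ 0.4200094  -0.13462207  0.22      ] [ 0.40732594 -0.64606224  0.22      ] [ 0.78591046 -0.16114547  0.22      ] [ 0.76796729 -0.66838597  0.22      ]
t 0.92 pos [ 0.2698 -0.5655  0.4038] open 0.375 F [ 0.25 -0.87  2.35] q7 0.68
units tool: [38.137  2.292  3.961]
y yaw -8.02 turn z 0.0019
tilt turn xy [0.0007 0.0008 0.    ]
```

Request:
move_arm(turn=[[0,0,0],[0,0,0],[0,0,0],[0,0,0],[0,0,0],[0,0,0],[0,0,0],[0,0,0],[0,0,0],[0,0,0]], dp=[[1,0.6,0],[1,0.6,0],[1,0.6,0],[1,0.6,0],[1,0.6,0],[1,0.4,0],[1,0.4,0],[1,0.2,0],[1,0,0],[1,0,0]], jaw=[0.3,0.3,0.3,0.3,0.3,0.3,0.3,0.3,0.3,0.3])

```text
clock: 1.75
tool_pos: [0.4056, -0.3306, 0.3983]
eef_rot: [0.759, 0.652, 0.0, -0.0]
contact_force: [0.6, 0.3, -0.7]
opening: 0.346
```

Request:
move_arm(turn=[[0,0,0],[0,0,0],[0,0,0],[0,0,0],[0,0,0],[0,0,0],[0,0,0],[0,0,0],[0,0,0],[0,0,0]], dp=[[1,0,0],[1,0,0],[1,0,0],[1,0,0],[1,0,0],[1,0,0],[1,0,0],[1,0,0],[1,0,0],[1,0,0]], jaw=[0.3,0.3,0.3,0.3,0.3,0.3,0.3,0.3,0.3,0.3])

```text
clock: 2.58
tool_pos: [0.4427, -0.0838, 0.3985]
eef_rot: [0.759, 0.651, -0.0, -0.0]
contact_force: [-0.3, 0.0, -0.9]
opening: 0.351
```

Run:
```python
from h import *
plan([.46,.37,.30],-8.7)
```

```text
t 2.58 pos [ 0.4427 -0.0838  0.3985] open 0.351 F [-0.29  0.02 -0.87] q7 -0.31
units tool: [18.046 -2.07   3.936]
y yaw -8.73 turn z -0.0001
tilt turn xy [-0.  0. -0.]
```

Request:
move_arm(turn=[[0,0,0],[0,0,0],[0,0,0],[0,0,0]], dp=[[1,0.9,0],[1,0.9,0],[1,0.8,0],[0,0,0]], jaw=[0.3,0.3,0.3,0.3])

```text
clock: 2.92
tool_pos: [0.5217, -0.0147, 0.3983]
eef_rot: [0.756, 0.654, 0.003, -0.001]
contact_force: [1.0, -0.4, 0.3]
opening: 0.348
```

Run:
```python
from h import *
plan([.46,.37,.30],-8.7)
s=snap("wrist");cv2.imwrite("pics/w1.png",s["frame"])
```

```text
t 2.92 pos [ 0.5217 -0.0147  0.3983] open 0.348 F [ 0.97 -0.43  0.29] q7 -0.48
units tool: [14.85  -4.671  4.006]
y yaw -8.31 turn z 0.0011
tilt turn xy [ 0.0003 -0.0009 -0.    ]
```

View pics/w1.png

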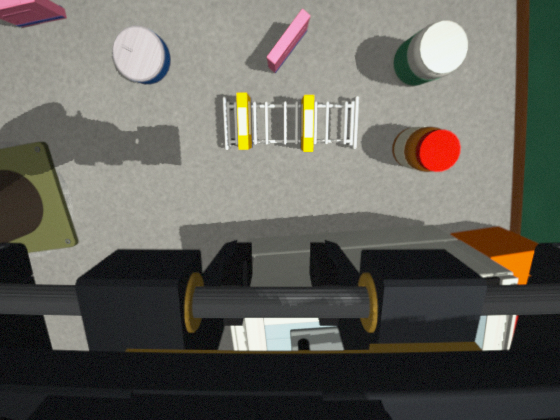

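Run:
```python
from h import *
import pickle
s=snap("wrist");f=s["frame"];pickle.dump({k:s[k] for k in("frame","mtx","k1","T")},open("w1.pkl","wb"))
cv2.imwrite("pics/w1c.png",cv2.resize(f[80:165,210:370],None,fx=5,fy=5,interpolation=cv2.INTER_CUBIC))
m=yb(s,(200,80,380,170))
n,l,st,c=cv2.connectedComponentsWithStats(m)
for i in range(1,n):
    if st[i,4]>40: print(st[i],c[i],onz(s,*c[i],.08))
for X in [(.5768,.0573),(.4788,.0759),(.5275,.0663),(.6256,.0385)]:
    print(X,proj(s,[*X,.082]),proj(s,[*X,.04]),((proj(s,[*X,.04])-[210,80])*5).round())
```

```text
[237  89  16  59 517] [244.86266925 118.07350097] [0.47903429 0.07443958 0.08      ]
[302  92  14  58 444] [308.70945946 119.84684685] [0.57386568 0.05777622 0.08      ]
(0.5768, 0.0573) [[310.80994348 119.82791059]] [[308.24945571 120.84701048]] [[491. 204.]]
(0.4788, 0.0759) [[244.38477114 117.03790935]] [[247.41292202 118.29227924]] [[187. 191.]]
(0.5275, 0.0663) [[277.46106495 118.6200271 ]] [[277.70425597 119.74513356]] [[339. 199.]]
(0.6256, 0.0385) [[344.29856102 127.81566319]] [[338.96674236 128.15151819]] [[645. 241.]]
```

View pics/w1c.png

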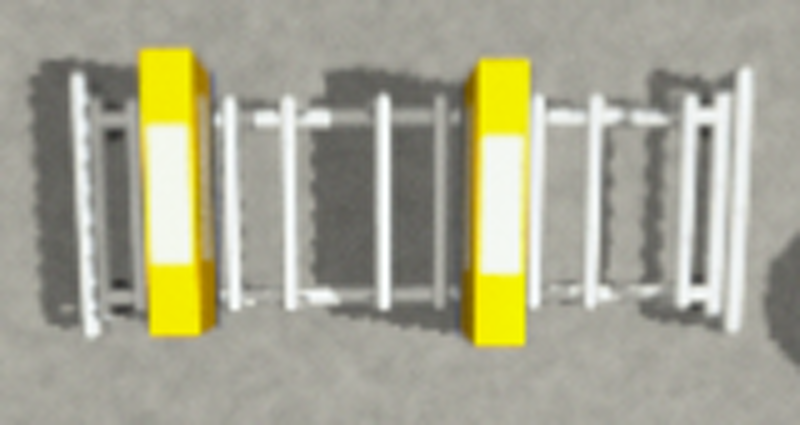

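Run:
```python
from h import *
import pickle
s=pickle.load(open("w1.pkl","rb"))
g=lambda p:onz(s,p[0]/5+210-.4,p[1]/5+80-.4,.038)[:2]
L=[((230,97),(234,308)),((290,95),(290,308)),((383,95),(383,308)),((538,95),(534,307)),((596,95),(590,308)),((690,95),(683,308))]
P=[]
for a,b in L:
    A,B=g(a),g(b);P.append((A+B)/2);print(A.round(4),B.round(4),((A+B)/2).round(4),np.degrees(np.arctan2(*(A-B)[::-1])).round(1),np.linalg.norm(A-B).round(4))
P=np.array(P)
print("slot-25",(P[1]+P[2])/2,"slot75",(P[4]+P[5])/2)
d=P[5]-P[0];print(np.degrees(np.arctan2(d[1],d[0])))
```

```text
[0.4969 0.1038] [0.4871 0.0374] [0.492  0.0706] 81.6 0.0671
[0.5162 0.1015] [0.5057 0.0347] [0.5109 0.0681] 81.0 0.0677
[0.546  0.0971] [0.5364 0.0301] [0.5412 0.0636] 81.8 0.0677
[0.5957 0.0898] [0.5864 0.0231] [0.5911 0.0565] 82.1 0.0674
[0.6144 0.0872] [0.605  0.0201] [0.6097 0.0536] 82.0 0.0677
[0.6447 0.0829] [0.6359 0.0156] [0.6403 0.0493] 82.6 0.0678
slot-25 [0.52607354 0.06583918] slot75 [0.62497142 0.05144436]
-8.191716888446278
```

Run:
```python
from h import *
plan([.5102,.3625,.20],-8.4)
```

```text
t 3.02 pos [ 0.5186 -0.0195  0.398 ] open 0.346 F [ 0.03 -0.95 -0.47] q7 -0.48
units tool: [15.06  -2.595  7.928]
y yaw -8.56 turn z -0.0004
tilt turn xy [-0.0002 -0.      0.    ]
```

Request:
move_arm(turn=[[0,0,0],[0,0,0],[0,0,0],[0,0,0],[0,0,0],[0,0,0],[0,0,0],[0,0,0],[0,0,0],[0,0,0]], dp=[[1,-0.2,0],[1,-0.2,0],[1,-0.2,0],[1,-0.2,0.4],[1,-0.2,0.4],[1,-0.2,0.4],[1,-0.2,0.6],[1,-0.2,0.6],[1,-0.2,0.6],[1,-0.2,0.6]], jaw=[0.3,0.3,0.3,0.3,0.3,0.3,0.3,0.3,0.3,0.3])

```text
clock: 3.85
tool_pos: [0.5064, 0.2331, 0.308]
eef_rot: [0.759, 0.651, -0.001, 0.001]
contact_force: [0.2, -0.2, 0.2]
opening: 0.349
```

Request:
move_arm(turn=[[0,0,0],[0,0,0],[0,0,0],[0,0,0],[0,0,0],[0,0,0],[0,0,0]], dp=[[1,-0.2,0.6],[1,-0.2,0.6],[1,-0.2,0.6],[1,0,0.6],[1,0,0.6],[0,0,0],[0,0,0]], jaw=[0.3,0.3,0.3,0.3,0.3,0.3,0.3])

```text
clock: 4.43
tool_pos: [0.51, 0.3591, 0.2327]
eef_rot: [0.758, 0.652, -0.001, 0.0]
contact_force: [0.0, -1.0, -0.3]
opening: 0.352
```

Run:
```python
from h import *
plan([.5102,.3625,.048],-8.4)
s=snap("wrist");cv2.imwrite("pics/w2.png",s["frame"])
print(proj(s,[[.5102,.3625,.076],[.4116,.3777,.076],[.5601,.3603,.076]]).round())
```

```text
t 4.43 pos [0.51   0.3591 0.2327] open 0.352 F [ 0.01 -1.04 -0.26] q7 -1.22
units tool: [ 1.530e-01 -2.000e-03  7.388e+00]
y yaw -8.63 turn z -0.0007
tilt turn xy [-0.0002  0.0004 -0.    ]
[[280. 192.]
 [185. 192.]
 [328. 187.]]
```

View pics/w2.png

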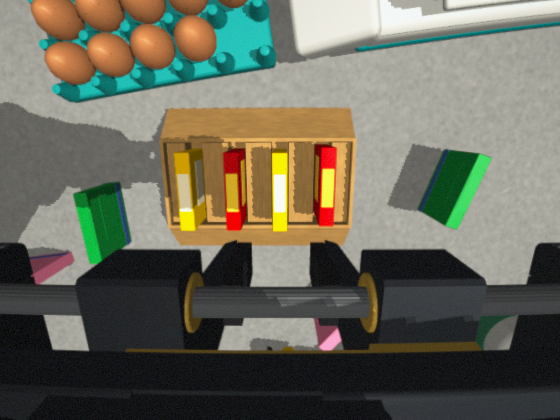

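Request:
move_arm(turn=[[0,0,0],[0,0,0],[0,0,0],[0,0,0],[0,0,0],[0,0,0],[0,0,0],[0,0,0]], dp=[[0.1,0,0.8],[0.1,0,0.8],[0,0,0.8],[0,0,0.8],[0,0,0.8],[0,0,0.8],[0,0,0.4],[0,0,0]], jaw=[0.3,0.3,0.3,0.3,0.3,0.3,0.3,0.3])

```text
clock: 5.15
tool_pos: [0.5113, 0.3618, 0.1024]
eef_rot: [0.759, 0.651, -0.002, 0.001]
contact_force: [0.3, -0.3, -0.2]
opening: 0.348
```

Run:
```python
from h import *
plan([.5102,.3625,.048],-8.4)
s=snap("wrist");cv2.imwrite("pics/w3.png",s["frame"])
s=snap("side");cv2.imwrite("pics/s3.png",cv2.resize(s["frame"][200:400,200:420],None,fx=3,fy=3))
```

```text
t 5.15 pos [0.5113 0.3618 0.1024] open 0.348 F [ 0.34 -0.28 -0.16] q7 -1.32
units tool: [ 0.028 -0.046  2.176]
y yaw -8.77 turn z -0.001
tilt turn xy [-0.0002  0.0006  0.    ]
```

View pics/w3.png

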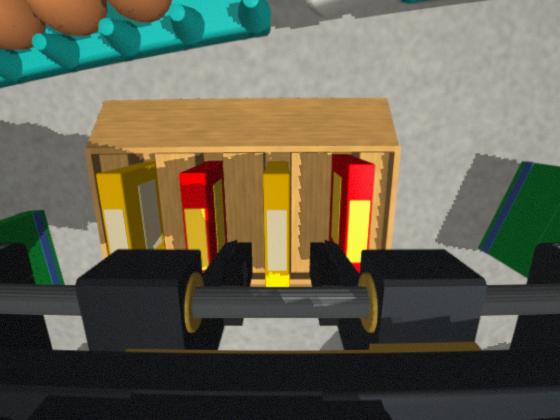

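View pics/s3.png

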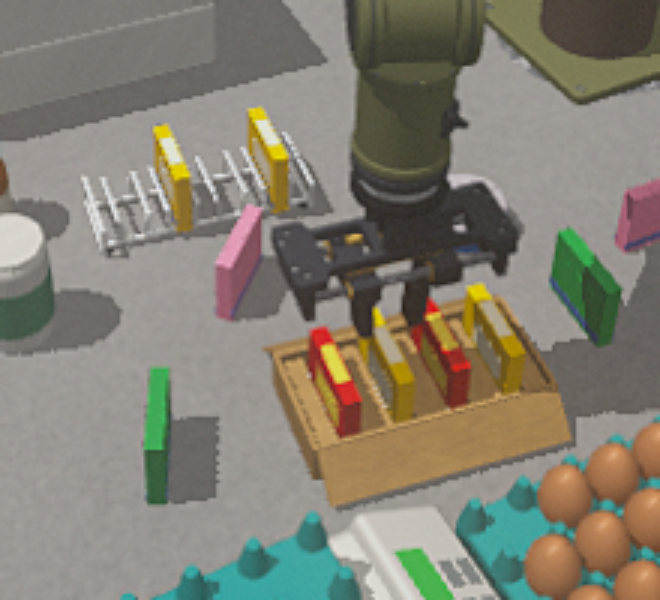

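Request:
move_arm(turn=[[0,0,0],[0,0,0],[0,0,0],[0,0,0],[0,0,0],[0,0,0]], dp=[[0,-0.06,0.5],[0,0,0.5],[0,0,0.5],[0,0,0.5],[0,0,0.18],[0,0,0]], jaw=[0.3,0.3,0.3,0.3,0.3,0.3])

```text
clock: 5.75
tool_pos: [0.5091, 0.3643, 0.0476]
eef_rot: [0.758, 0.652, -0.001, 0.0]
contact_force: [-0.4, -0.5, -0.5]
opening: 0.35
```

Run:
```python
from h import *
plan([.5102,.3625,.048],-8.4)
```

```text
t 5.75 pos [0.5091 0.3643 0.0476] open 0.35 F [-0.36 -0.5  -0.51] q7 -1.36
units tool: [-0.067  0.054 -0.017]
y yaw -8.63 turn z -0.0007
tilt turn xy [-0.0003  0.0004 -0.    ]
```

Close with 20 N and lift a bit.

Request:
move_arm(turn=[[0,0,0],[0,0,0],[0,0,0],[0,0,0],[0,0,0],[0,0,0]], dp=[[0,0,0],[0,0,0],[0,0,0],[0,0,0],[0,0,0],[0,0,0]], jaw=[1,1,1,1,1,1], newtons=15)

```text
clock: 6.25
tool_pos: [0.5101, 0.3655, 0.0497]
eef_rot: [0.758, 0.652, 0.001, -0.0]
contact_force: [0.3, -0.2, 1.9]
opening: 0.184
```

Request:
move_arm(turn=[[0,0,0],[0,0,0],[0,0,0],[0,0,0],[0,0,0],[0,0,0],[0,0,0],[0,0,0]], dp=[[0,0,-0.3],[0,0,-0.5],[0,0,-0.7],[0,0,-0.8],[0,0,-0.8],[0,0,-0.8],[0,0,-0.8],[0,0,-0.8]], jaw=[1,1,1,1,1,1,1,1])

```text
clock: 6.92
tool_pos: [0.5096, 0.3649, 0.1887]
eef_rot: [0.758, 0.652, 0.0, 0.0]
contact_force: [0.6, -0.9, -1.8]
opening: 0.18
```

Run:
```python
from h import *
plan([.6255,.0505,.20],-8.3)
s=snap("side");cv2.imwrite("pics/s4.png",cv2.resize(s["frame"][150:400,200:420],None,fx=2.4,fy=2.4))
s=snap("wrist");cv2.imwrite("pics/w4.png",s["frame"])
```

```text
t 6.92 pos [0.5096 0.3649 0.1887] open 0.18 F [ 0.57 -0.88 -1.85] q7 -1.26
units tool: [-11.738   6.47   -0.449]
y yaw -8.63 turn z -0.0009
tilt turn xy [ 0. -0.  0.]
```

View pics/s4.png

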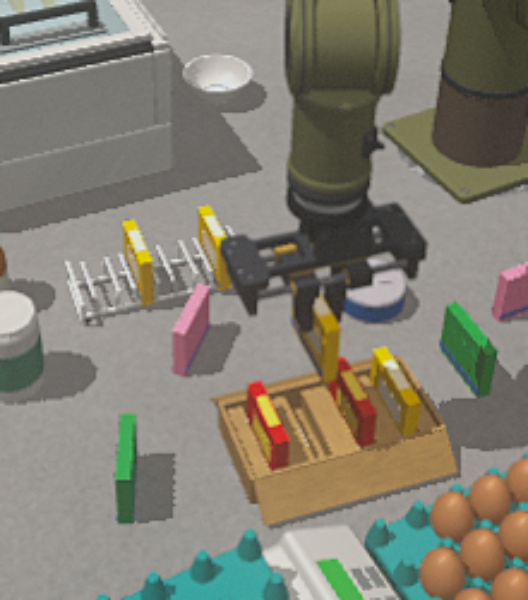

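View pics/w4.png

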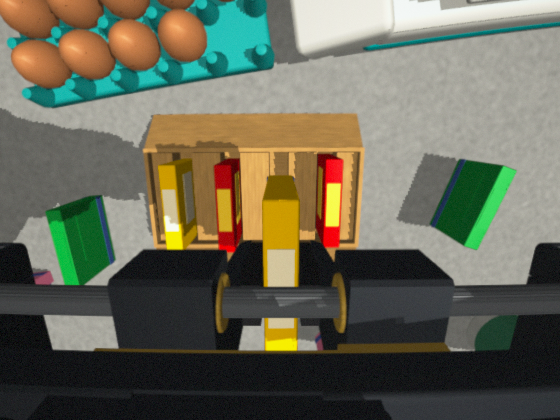

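Request:
move_arm(turn=[[0,0,0],[0,0,0],[0,0,0],[0,0,0],[0,0,0],[0,0,0],[0,0,0],[0,0,0],[0,0,0],[0,0,0]], dp=[[-0.6,0.3,-0.2],[-1,0.6,-0.2],[-1,0.6,0],[-1,0.6,0],[-1,0.6,0],[-1,0.6,0],[-1,0.6,0],[-1,0.6,0],[-1,0.6,0],[-1,0.6,0]], jaw=[1,1,1,1,1,1,1,1,1,1])

```text
clock: 7.85
tool_pos: [0.6143, 0.1046, 0.1959]
eef_rot: [0.758, 0.652, -0.001, -0.0]
contact_force: [-0.4, -0.3, -1.4]
opening: 0.184
```

Request:
move_arm(turn=[[0,0,0],[0,0,0],[0,0,0],[0,0,0],[0,0,0]], dp=[[-1,0.4,0],[-0.8,0.3,0],[-0.3,0.2,0],[0,0,0],[0,0,0]], jaw=[1,1,1,1,1])

```text
clock: 8.27
tool_pos: [0.6286, 0.0523, 0.1964]
eef_rot: [0.758, 0.652, 0.0, -0.001]
contact_force: [-1.0, 0.3, -1.3]
opening: 0.179
```

Run:
```python
from h import *
plan([.6255,.0505,.055],-8.3)
s=snap("wrist");cv2.imwrite("pics/w5.png",s["frame"])
s=snap("side");cv2.imwrite("pics/s5.png",cv2.resize(s["frame"][130:330,150:350],None,fx=3,fy=3))
```

```text
t 8.27 pos [0.6286 0.0523 0.1964] open 0.179 F [-1.04  0.33 -1.3 ] q7 -0.74
units tool: [-0.097 -0.104  5.655]
y yaw -8.62 turn z -0.0009
tilt turn xy [-0.0002 -0.0002  0.    ]
```

View pics/w5.png

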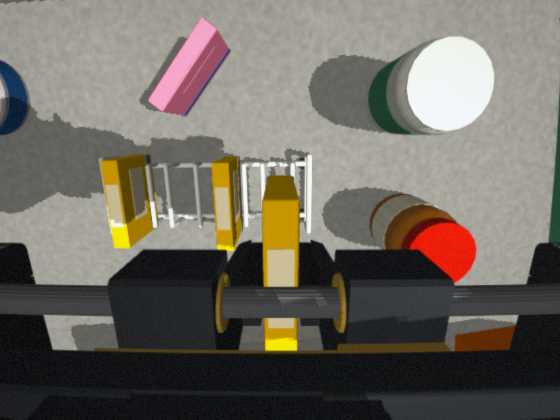

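View pics/s5.png

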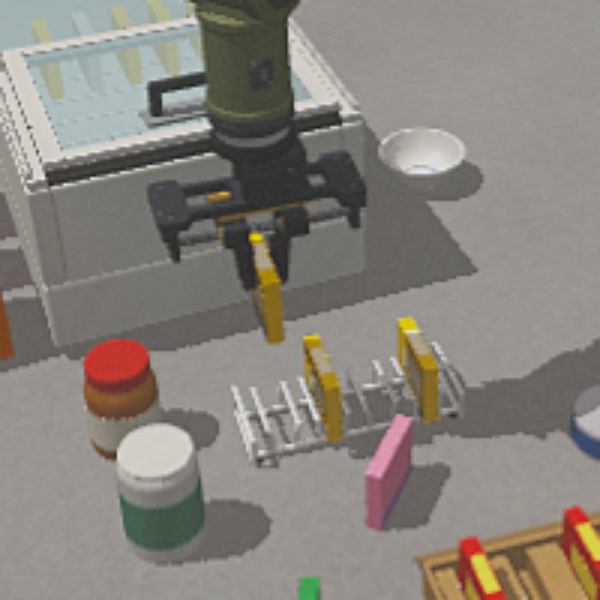

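Run:
```python
from h import *
s=snap("wrist");f=s["frame"]
cv2.imwrite("pics/w5c.png",cv2.resize(f[140:260,90:330],None,fx=3.3,fy=3.3,interpolation=cv2.INTER_CUBIC))
for X in [(.6256,.048),(.625,.0514)]:
    for dx in(-15,15):
        for dy in(33.5,-33.5):
            c,s_=np.cos(np.radians(-8.3)),np.sin(np.radians(-8.3))
            p=proj(s,[X[0]+(c*dx-s_*dy)/1e3,X[1]+(s_*dx+c*dy)/1e3,.038])[0];print(X,dx,dy,p.round(1),((p-[90,140])*3.3).round())
```

```text
(0.6256, 0.048) -15 33.5 [264.2 169.4] [575.  97.]
(0.6256, 0.048) -15 -33.5 [265.2 231.2] [578. 301.]
(0.6256, 0.048) 15 33.5 [293.3 169.3] [671.  97.]
(0.6256, 0.048) 15 -33.5 [292.8 231.1] [669. 301.]
(0.625, 0.0514) -15 33.5 [263.1 166.2] [571.  86.]
(0.625, 0.0514) -15 -33.5 [264.2 228.3] [575. 291.]
(0.625, 0.0514) 15 33.5 [292.3 166.1] [668.  86.]
(0.625, 0.0514) 15 -33.5 [291.9 228.2] [666. 291.]
```

View pics/w5c.png

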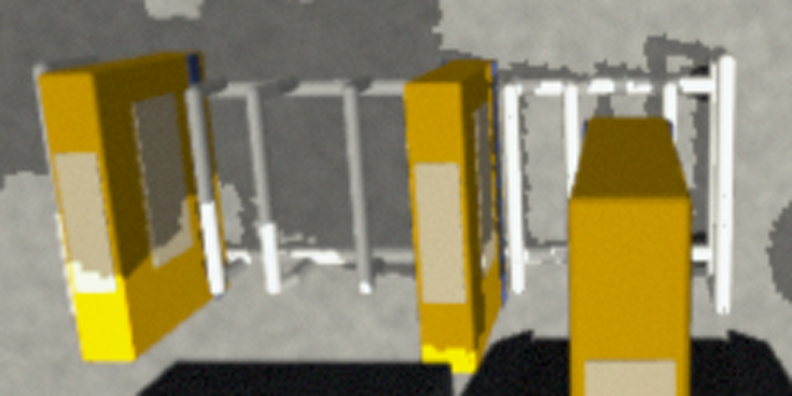

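Request:
move_arm(turn=[[0,0,0],[0,0,0],[0,0,0],[0,0,0],[0,0,0],[0,0,0]], dp=[[-0.05,-0.13,0.6],[0,0,0.7],[0,0,0.7],[0,0,0.7],[0,0,0.5],[0,0,0]], jaw=[1,1,1,1,1,1])

```text
clock: 8.92
tool_pos: [0.6236, 0.0514, 0.1142]
eef_rot: [0.758, 0.653, -0.002, -0.001]
contact_force: [-0.1, 0.3, -1.1]
opening: 0.184
```

Run:
```python
from h import *
plan([.6253,.051,.055],-8.3)
s=snap("wrist");cv2.imwrite("pics/w6.png",s["frame"])
s=snap("side");cv2.imwrite("pics/s6.png",cv2.resize(s["frame"][180:330,150:350],None,fx=4,fy=4))
```

```text
t 8.92 pos [0.6236 0.0514 0.1142] open 0.184 F [-0.08  0.31 -1.15] q7 -0.81
units tool: [-2.000e-03  8.200e-02  2.368e+00]
y yaw -8.51 turn z -0.0006
tilt turn xy [-0.0007  0.0002  0.    ]
```

View pics/w6.png

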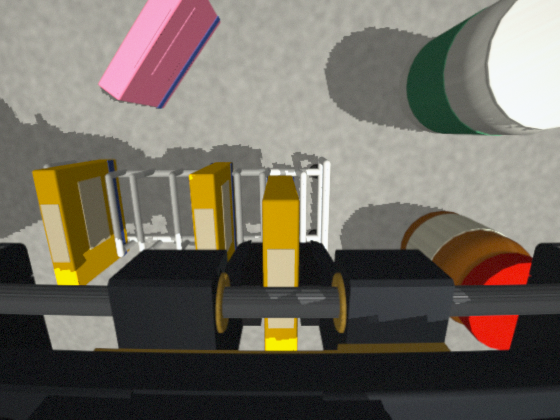

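View pics/s6.png

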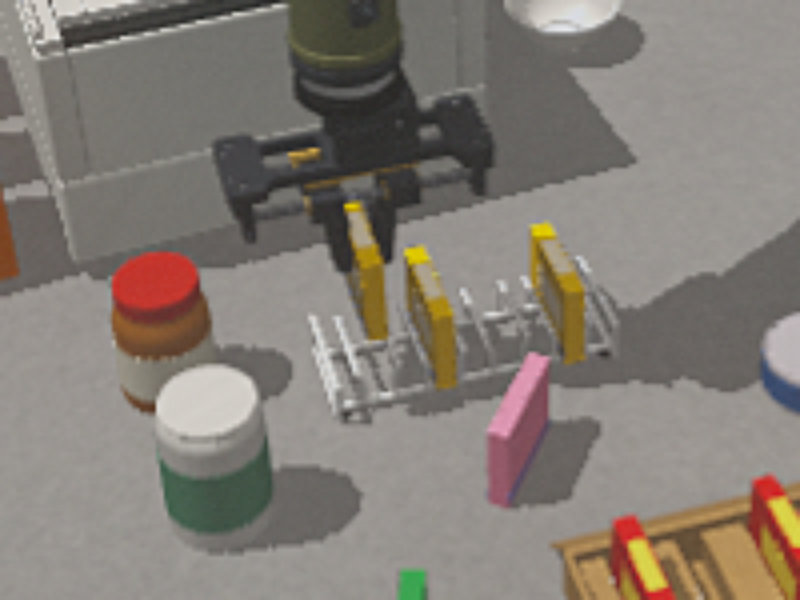

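Request:
move_arm(turn=[[0,0,0],[0,0,0],[0,0,0],[0,0,0],[0,0,0],[0,0,0],[0,0,0]], dp=[[0,0.04,0.4],[0,0,0.4],[0,0,0.4],[0,0,0.4],[0,0,0.3],[0,0,0.3],[0,0,0]], jaw=[1,1,1,1,1,1,1])

```text
clock: 9.6
tool_pos: [0.6255, 0.05, 0.0598]
eef_rot: [0.758, 0.652, -0.001, -0.001]
contact_force: [0.4, 0.9, -2.0]
opening: 0.181
```

Run:
```python
from h import *
plan([.6253,.051,.055],-8.3)
s=snap("wrist");cv2.imwrite("pics/w7.png",s["frame"])
s=snap("side");cv2.imwrite("pics/s7.png",cv2.resize(s["frame"][180:330,150:350],None,fx=4,fy=4))
```

```text
t 9.6 pos [0.6255 0.05   0.0598] open 0.181 F [ 0.35  0.93 -1.95] q7 -0.85
units tool: [ 0.039 -0.012  0.191]
y yaw -8.63 turn z -0.0009
tilt turn xy [-0.0004  0.0002  0.    ]
```

View pics/s7.png

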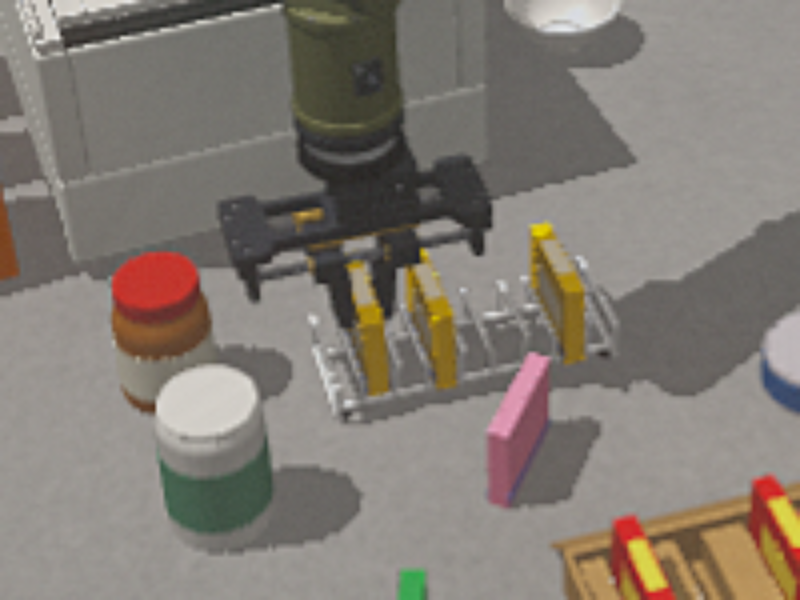

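Request:
move_arm(turn=[[0,0,0],[0,0,0],[0,0,0]], dp=[[0,0,0.1],[0,0,0.1],[0,0,0]], jaw=[1,1,1])

```text
clock: 9.95
tool_pos: [0.6266, 0.0503, 0.0566]
eef_rot: [0.758, 0.652, 0.0, 0.0]
contact_force: [0.7, 0.3, -1.4]
opening: 0.181
```

Request:
move_arm(turn=[[0,0,0],[0,0,0],[0,0,0]], dp=[[0,0,0.08],[0,0,0.08],[0,0,0]], jaw=[1,1,1])

```text
clock: 10.2
tool_pos: [0.6272, 0.0504, 0.0549]
eef_rot: [0.758, 0.652, 0.0, 0.001]
contact_force: [-3.7, -1.5, 13.1]
opening: 0.173
```

Request:
move_arm(turn=[[0,0,0],[0,0,0],[0,0,0],[0,0,0],[0,0,0]], dp=[[0,0,-0.08],[0,0,0],[0,0,0],[0,0,0],[0,0,0]], jaw=[0.35,0.35,0.35,0.35,0.35])

```text
clock: 10.62
tool_pos: [0.6266, 0.0503, 0.0545]
eef_rot: [0.758, 0.652, -0.0, -0.0]
contact_force: [-0.1, -0.3, 0.1]
opening: 0.326
```

Request:
move_arm(turn=[[0,0,0],[0,0,0],[0,0,0],[0,0,0],[0,0,0],[0,0,0],[0,0,0],[0,0,0]], dp=[[0,0,-0.4],[0,0,-0.6],[0,0,-0.8],[0,0,-0.8],[0,0,-0.8],[0,0,-0.8],[0,0,-0.8],[0,0,0]], jaw=[0.35,0.35,0.35,0.35,0.35,0.3,0.3,0.3])

```text
clock: 11.28
tool_pos: [0.629, 0.0513, 0.1844]
eef_rot: [0.758, 0.652, 0.003, 0.002]
contact_force: [0.6, -0.9, 0.0]
opening: 0.348
```

Run:
```python
from h import *
plan([.4116,.3777,.20],-8.4)
s=snap("side");cv2.imwrite("pics/s8.png",cv2.resize(s["frame"][180:330,150:350],None,fx=4,fy=4))
```

```text
t 11.28 pos [0.629  0.0513 0.1844] open 0.348 F [ 0.59 -0.94  0.04] q7 -0.75
units tool: [ 11.601 -10.559  -0.667]
y yaw -8.66 turn z -0.0007
tilt turn xy [ 0.0011 -0.0005  0.    ]
```

View pics/s8.png

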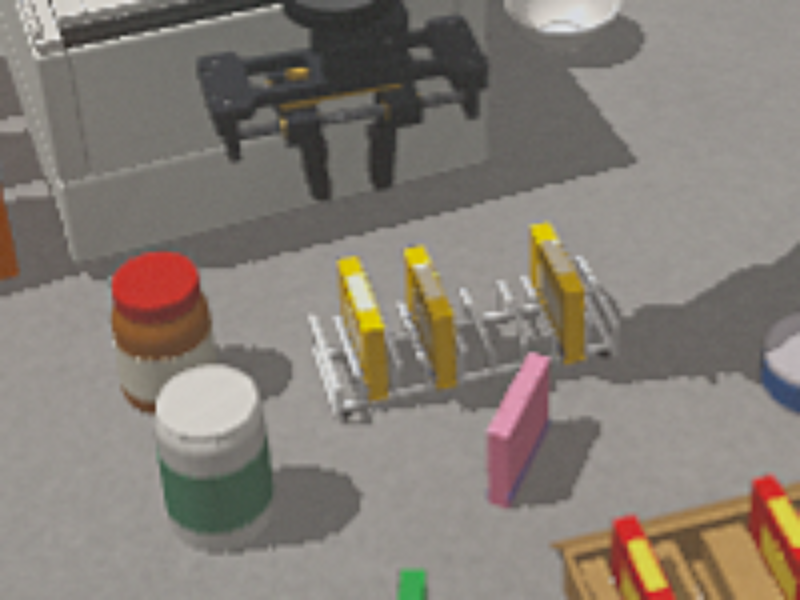

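Request:
move_arm(turn=[[0,0,0],[0,0,0],[0,0,0],[0,0,0],[0,0,0],[0,0,0],[0,0,0],[0,0,0],[0,0,0],[0,0,0]], dp=[[0.8,-0.8,-0.2],[1,-0.9,-0.2],[1,-0.9,-0.2],[1,-0.9,0],[1,-0.9,0],[1,-0.9,0],[1,-0.9,0],[1,-0.9,0],[1,-0.9,0],[1,-0.9,0]], jaw=[0.3,0.3,0.3,0.3,0.3,0.3,0.3,0.3,0.3,0.3])

```text
clock: 12.17
tool_pos: [0.4419, 0.3265, 0.1938]
eef_rot: [0.758, 0.652, -0.001, 0.0]
contact_force: [0.3, 0.3, 0.7]
opening: 0.354
```

Request:
move_arm(turn=[[0,0,0],[0,0,0],[0,0,0],[0,0,0],[0,0,0]], dp=[[1,-0.9,0],[0.6,-0.6,0],[0.2,-0.2,0],[0,0,0],[0,0,0]], jaw=[0.3,0.3,0.3,0.3,0.3])

```text
clock: 12.58
tool_pos: [0.4089, 0.3752, 0.194]
eef_rot: [0.759, 0.651, -0.001, 0.001]
contact_force: [0.6, -0.8, 0.1]
opening: 0.353
```

Run:
```python
from h import *
plan([.4116,.3777,.048],-8.4)
s=snap("wrist");cv2.imwrite("pics/w9.png",s["frame"])
print(proj(s,[[.4116,.3777,.076]]))
t=snap("top");cv2.imwrite("pics/t9.png",t["frame"])
```

```text
t 12.58 pos [0.4089 0.3752 0.194 ] open 0.353 F [ 0.64 -0.77  0.09] q7 -1.43
units tool: [0.131 0.089 5.841]
y yaw -8.7 turn z -0.0008
tilt turn xy [ 0.0001  0.0004 -0.    ]
[[282.99204703 200.6949939 ]]
```

View pics/w9.png

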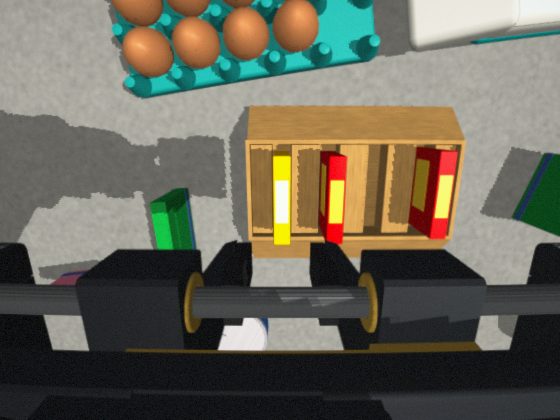

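Request:
move_arm(turn=[[0,0,0],[0,0,0],[0,0,0],[0,0,0],[0,0,0],[0,0,0]], dp=[[0.15,0.07,0.8],[0,0,0.8],[0,0,0.8],[0,0,0.8],[0,0,0.4],[0,0,0]], jaw=[0.3,0.3,0.3,0.3,0.3,0.3])

```text
clock: 13.18
tool_pos: [0.4107, 0.3776, 0.1026]
eef_rot: [0.759, 0.651, -0.002, 0.001]
contact_force: [0.5, -0.8, -0.3]
opening: 0.346
```

Run:
```python
from h import *
plan([.4116,.3777,.048],-8.4)
s=snap("wrist");cv2.imwrite("pics/w10.png",s["frame"])
```

```text
t 13.18 pos [0.4107 0.3776 0.1026] open 0.346 F [ 0.5  -0.76 -0.33] q7 -1.52
units tool: [0.02  0.037 2.185]
y yaw -8.77 turn z -0.001
tilt turn xy [-0.0002  0.0007  0.    ]
```

View pics/w10.png

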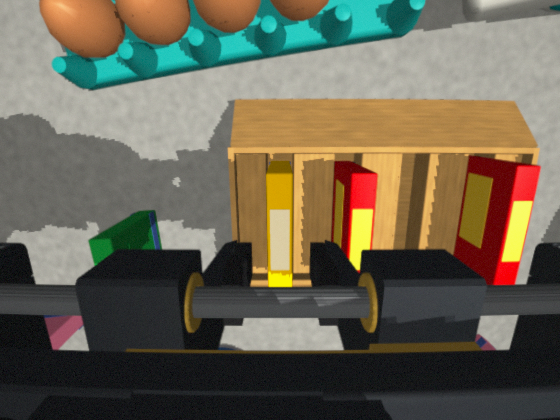

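Pack centred at x≈280 between the fingers. Descend, close and lift.

Request:
move_arm(turn=[[0,0,0],[0,0,0],[0,0,0],[0,0,0],[0,0,0],[0,0,0],[0,0,0]], dp=[[0,0,0.5],[0,0,0.5],[0,0,0.5],[0,0,0.5],[0,0,0.18],[0,0,0],[0,0,0]], jaw=[0.3,0.3,0.3,0.3,0.3,0.3,0.3])

```text
clock: 13.82
tool_pos: [0.4111, 0.3806, 0.0511]
eef_rot: [0.758, 0.652, 0.001, -0.0]
contact_force: [-1.0, 0.7, 0.1]
opening: 0.351
```

Request:
move_arm(turn=[[0,0,0],[0,0,0],[0,0,0],[0,0,0],[0,0,0],[0,0,0]], dp=[[0,0,0],[0,0,0],[0,0,0],[0,0,0],[0,0,0],[0,0,0]], jaw=[1,1,1,1,1,1], newtons=15)

```text
clock: 14.32
tool_pos: [0.4109, 0.3806, 0.051]
eef_rot: [0.758, 0.652, 0.001, 0.0]
contact_force: [-0.9, -1.1, 6.3]
opening: 0.18
```

Request:
move_arm(turn=[[0,0,0],[0,0,0],[0,0,0],[0,0,0],[0,0,0],[0,0,0],[0,0,0],[0,0,0]], dp=[[0,0,-0.3],[0,0,-0.5],[0,0,-0.7],[0,0,-0.8],[0,0,-0.8],[0,0,-0.8],[0,0,-0.8],[0,0,-0.8]], jaw=[1,1,1,1,1,1,1,1])

```text
clock: 14.98
tool_pos: [0.4101, 0.3798, 0.1888]
eef_rot: [0.758, 0.652, -0.0, 0.0]
contact_force: [0.6, 0.5, -1.1]
opening: 0.177
```

Run:
```python
from h import *
plan([.5268,.066,.20],-8.3)
s=snap("wrist");cv2.imwrite("pics/w11.png",s["frame"])
```

```text
t 14.98 pos [0.4101 0.3798 0.1888] open 0.177 F [ 0.56  0.54 -1.14] q7 -1.44
units tool: [-11.709   6.498  -0.442]
y yaw -8.63 turn z -0.0009
tilt turn xy [-0.0001  0.0001 -0.    ]
```

View pics/w11.png

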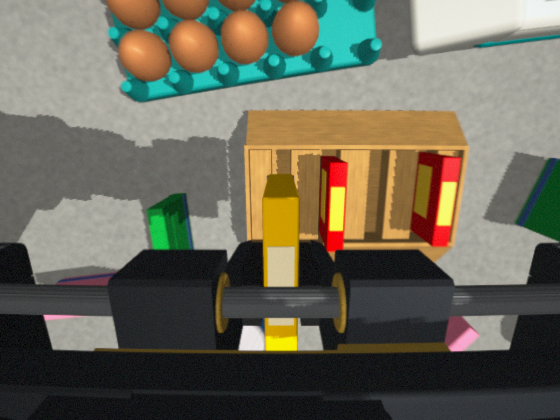

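Request:
move_arm(turn=[[0,0,0],[0,0,0],[0,0,0],[0,0,0],[0,0,0],[0,0,0],[0,0,0],[0,0,0],[0,0,0],[0,0,0]], dp=[[-0.6,0.3,-0.2],[-1,0.6,-0.2],[-1,0.6,0],[-1,0.6,0],[-1,0.6,0],[-1,0.6,0],[-1,0.6,0],[-1,0.6,0],[-1,0.6,0],[-1,0.6,0]], jaw=[1,1,1,1,1,1,1,1,1,1])

```text
clock: 15.87
tool_pos: [0.5152, 0.1199, 0.1975]
eef_rot: [0.758, 0.652, -0.0, -0.0]
contact_force: [0.3, 0.6, -1.4]
opening: 0.178
```

Request:
move_arm(turn=[[0,0,0],[0,0,0],[0,0,0],[0,0,0],[0,0,0]], dp=[[-1,0.4,0],[-0.8,0.3,0],[-0.3,0.1,0],[0,0,0],[0,0,0]], jaw=[1,1,1,1,1])

```text
clock: 16.28
tool_pos: [0.5268, 0.0678, 0.1977]
eef_rot: [0.758, 0.652, 0.0, -0.001]
contact_force: [0.6, 0.1, -2.0]
opening: 0.181
```

Run:
```python
from h import *
plan([.5268,.066,.055],-8.3)
s=snap("wrist");f=s["frame"]
cv2.imwrite("pics/w12.png",f)
cv2.imwrite("pics/w12c.png",cv2.resize(f[140:260,160:400],None,fx=3.3,fy=3.3,interpolation=cv2.INTER_CUBIC))
for X in [(.5275,.0663),(.526,.0658)]:
    for dx in(-15,15):
        for dy in(33.5,-33.5):
            c,s_=np.cos(np.radians(-8.3)),np.sin(np.radians(-8.3))
            p=proj(s,[X[0]+(c*dx-s_*dy)/1e3,X[1]+(s_*dx+c*dy)/1e3,.038])[0];print(X,dx,dy,p.round(1),((p-[160,140])*3.3).round())
```

```text
t 16.28 pos [0.5268 0.0678 0.1977] open 0.181 F [ 0.58  0.1  -2.03] q7 -0.88
units tool: [-0.077  0.013  5.708]
y yaw -8.61 turn z -0.0009
tilt turn xy [-0.0001 -0.0002  0.    ]
(0.5275, 0.0663) -15 33.5 [266.7 164.3] [352.  80.]
(0.5275, 0.0663) -15 -33.5 [267.7 226.4] [356. 285.]
(0.5275, 0.0663) 15 33.5 [295.9 164.1] [448.  80.]
(0.5275, 0.0663) 15 -33.5 [295.4 226.2] [447. 285.]
(0.526, 0.0658) -15 33.5 [265.3 165. ] [348.  82.]
(0.526, 0.0658) -15 -33.5 [266.5 227. ] [351. 287.]
(0.526, 0.0658) 15 33.5 [294.5 164.8] [444.  82.]
(0.526, 0.0658) 15 -33.5 [294.1 226.8] [443. 287.]
```

View pics/w12c.png

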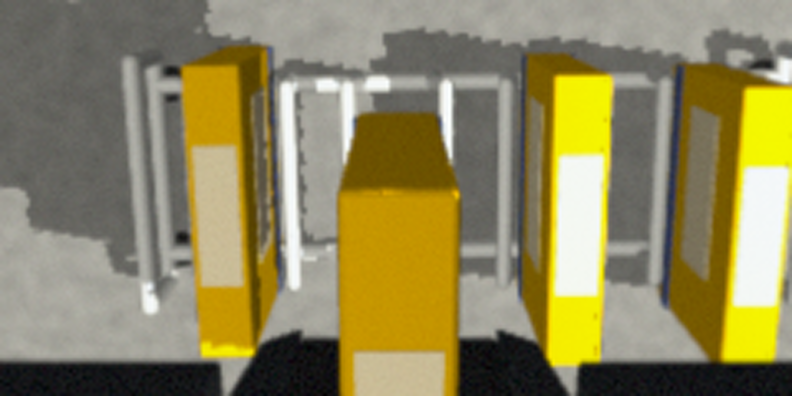

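Request:
move_arm(turn=[[0,0,0],[0,0,0],[0,0,0],[0,0,0],[0,0,0],[0,0,0]], dp=[[-0.05,0,0.6],[0,0,0.7],[0,0,0.7],[0,0,0.7],[0,0,0.5],[0,0,0]], jaw=[1,1,1,1,1,1])

```text
clock: 16.83
tool_pos: [0.5251, 0.0676, 0.1158]
eef_rot: [0.757, 0.653, -0.001, -0.001]
contact_force: [-1.3, 0.9, -1.6]
opening: 0.181
```

Run:
```python
from h import *
plan([.5264,.066,.055],-8.3)
s=snap("wrist");cv2.imwrite("pics/w13.png",s["frame"])
```

```text
t 16.83 pos [0.5251 0.0676 0.1158] open 0.181 F [-1.29  0.9  -1.56] q7 -0.98
units tool: [-0.056  0.069  2.433]
y yaw -8.42 turn z -0.0003
tilt turn xy [-0.0006  0.      0.    ]
```

View pics/w13.png

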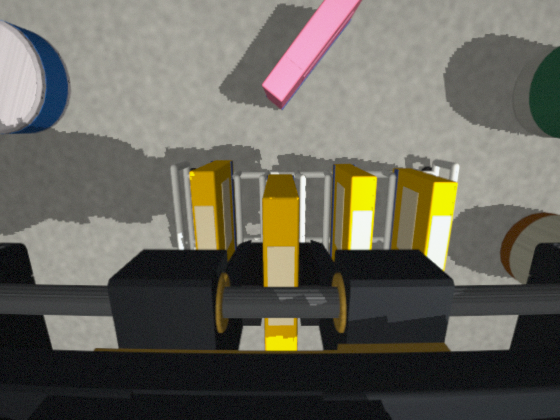

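Request:
move_arm(turn=[[0,0,0],[0,0,0],[0,0,0],[0,0,0],[0,0,0],[0,0,0],[0,0,0]], dp=[[0,0.04,0.4],[0,0,0.4],[0,0,0.4],[0,0,0.4],[0,0,0.3],[0,0,0.3],[0,0,0]], jaw=[1,1,1,1,1,1,1])

```text
clock: 17.47
tool_pos: [0.5271, 0.0651, 0.0612]
eef_rot: [0.758, 0.652, -0.001, -0.0]
contact_force: [-0.4, -0.0, -1.4]
opening: 0.181
```

Request:
move_arm(turn=[[0,0,0],[0,0,0],[0,0,0]], dp=[[0,0,0.1],[0,0,0.1],[0,0,0]], jaw=[1,1,1])

```text
clock: 17.72
tool_pos: [0.5279, 0.0653, 0.0576]
eef_rot: [0.758, 0.652, -0.0, 0.0]
contact_force: [0.0, 0.3, -1.2]
opening: 0.184
```

Request:
move_arm(turn=[[0,0,0],[0,0,0],[0,0,0]], dp=[[0,0,0.08],[0,0,0],[0,0,0]], jaw=[1,1,1])

```text
clock: 17.97
tool_pos: [0.528, 0.0653, 0.0566]
eef_rot: [0.758, 0.652, 0.0, 0.0]
contact_force: [-1.7, -0.4, 5.6]
opening: 0.183
```

Contact with the rails; release and rise.

Request:
move_arm(turn=[[0,0,0],[0,0,0],[0,0,0],[0,0,0],[0,0,0]], dp=[[0,0,0],[0,0,0],[0,0,0],[0,0,0],[0,0,0]], jaw=[0.35,0.35,0.35,0.35,0.35])

```text
clock: 18.38
tool_pos: [0.5281, 0.0652, 0.0557]
eef_rot: [0.758, 0.652, 0.0, 0.0]
contact_force: [-0.5, -0.1, -0.6]
opening: 0.326
```

Request:
move_arm(turn=[[0,0,0],[0,0,0],[0,0,0],[0,0,0],[0,0,0],[0,0,0],[0,0,0],[0,0,0],[0,0,0],[0,0,0]], dp=[[0,0,-0.4],[0,0,-0.6],[0,0,-0.8],[0,0,-0.8],[0,0,-0.8],[0,0,-0.8],[0,0,-1],[0,0,-1],[0,0,-1],[0,0,-1]], jaw=[0.35,0.35,0.35,0.35,0.35,0.3,0.3,0.3,0.3,0.3])

```text
clock: 19.22
tool_pos: [0.5274, 0.0652, 0.2626]
eef_rot: [0.758, 0.652, -0.0, -0.0]
contact_force: [-0.2, 0.1, 0.9]
opening: 0.346
```

Request:
move_arm(turn=[[0,0,0],[0,0,0],[0,0,0],[0,0,0],[0,0,0],[0,0,0],[0,0,0],[0,0,0]], dp=[[0,0,-1],[0,0,-1],[0,0,-1],[0,0,-1],[0,0,-1],[0,0,-1],[0,0,0],[0,0,0]], jaw=[0.3,0.3,0.3,0.3,0.3,0.3,0.3,0.3])

```text
clock: 19.88
tool_pos: [0.528, 0.0657, 0.4124]
eef_rot: [0.758, 0.652, 0.001, 0.001]
contact_force: [-0.6, -0.3, 0.2]
opening: 0.348
```

Run:
```python
from h import *
plan([.579,-.196,.40],85)
s=snap("wrist");cv2.imwrite("pics/w14.png",s["frame"])
s=snap("side");cv2.imwrite("pics/s14.png",cv2.resize(s["frame"][100:370,80:420],None,fx=2.3,fy=2.2))
s=snap("top");cv2.imwrite("pics/t14.png",cv2.resize(s["frame"][70:270,80:350],None,fx=2.9,fy=2.9))
```

```text
t 19.88 pos [0.528  0.0657 0.4124] open 0.348 F [-0.63 -0.33  0.21] q7 -0.67
units tool: [-10.044   3.583   0.498]
y yaw -8.62 turn z 0.2399
tilt turn xy [ 0.0005 -0.0001  0.    ]
```

View pics/w14.png

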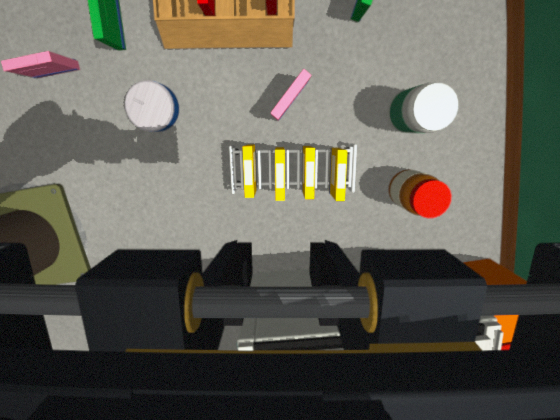

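View pics/s14.png

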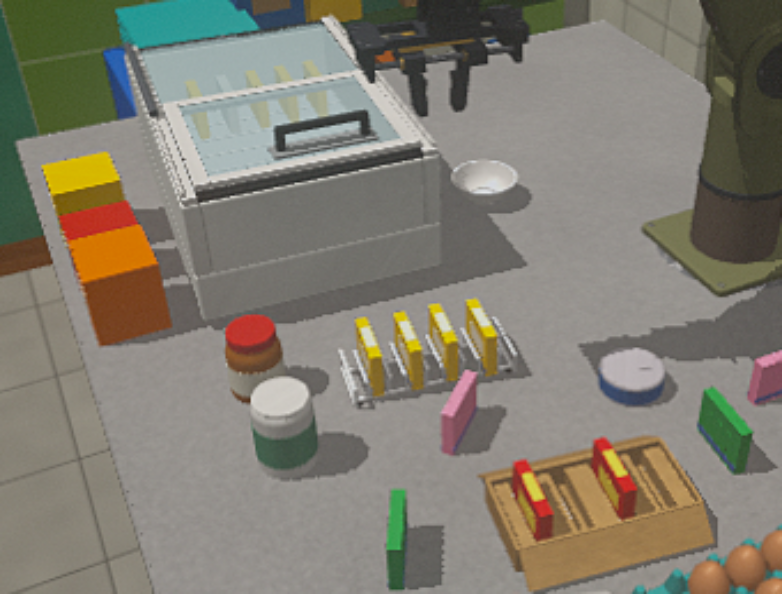

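View pics/t14.png

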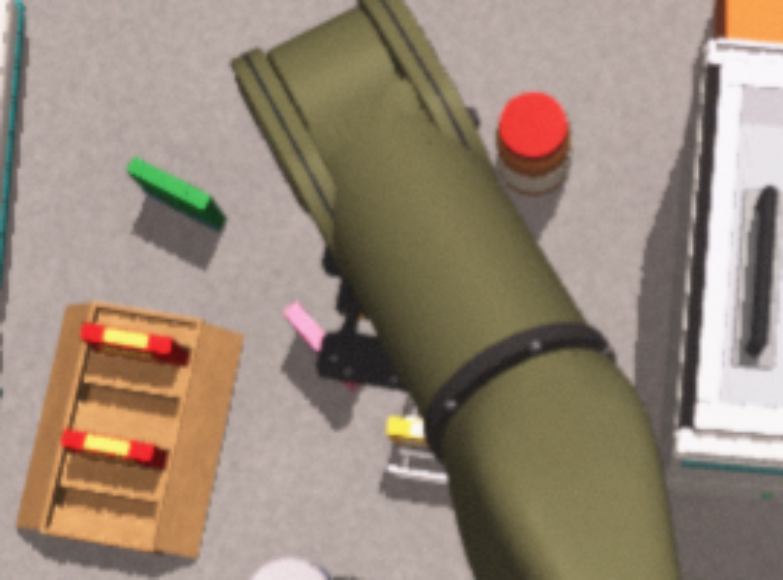

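Run:
```python
from h import *
W=snap("wrist");S=snap("side");Tp=snap("top")
def labs(s,box):
    hsv=cv2.cvtColor(s["frame"],cv2.COLOR_BGR2HSV);x0,y0,x1,y1=box
    m=np.zeros(hsv.shape[:2],np.uint8);m[y0:y1,x0:x1]=cv2.inRange(hsv,(18,0,225),(100,90,255))[y0:y1,x0:x1]
    n,l,st,c=cv2.connectedComponentsWithStats(m)
    return [(st[i,4],c[i].round(1)) for i in range(1,n) if st[i,4]>25]
print("wrist",labs(W,(225,140,360,205)));print("side",labs(S,(225,230,310,285)))
for nm in("side","top"):
    a=S["frame"] if nm=="side" else cv2.imread("pics/top0.png")
    x0,y0,x1,y1=(190,140,250,180) if nm=="side" else (325,125,360,205)
    cv2.imwrite(f"pics/hd_{nm}.png",cv2.resize(a[y0:y1,x0:x1],None,fx=10 if nm=="side" else 7,fy=10 if nm=="side" else 7,interpolation=cv2.INTER_CUBIC))
    a=a.copy();g=a.max(2)
    m=np.zeros_like(g);m[y0:y1,x0:x1]=((g<75)*255)[y0:y1,x0:x1]
    n,l,st,c=cv2.connectedComponentsWithStats(m)
    for i in range(1,n):
        if st[i,4]>30: print(nm,st[i],c[i])
```

```text
wrist [(np.int32(95), array([356.4, 167.1])), (np.int32(83), array([352.3, 164.4])), (np.int32(60), array([260.5, 164.7])), (np.int32(69), array([289.5, 168.8])), (np.int32(180), array([249.2, 171.2])), (np.int32(47), array([317.5, 173.1])), (np.int32(192), array([311.4, 172.6])), (np.int32(173), array([281. , 174.1])), (np.int32(187), array([343.2, 174.8]))]
side []
side [200 150  41  19 204] [219.18627451 157.        ]
side [204 170  46  10 168] [230.07142857 175.36904762]
top [337 135  11  58 323] [342.34674923 163.59752322]
```

View pics/hd_side.png

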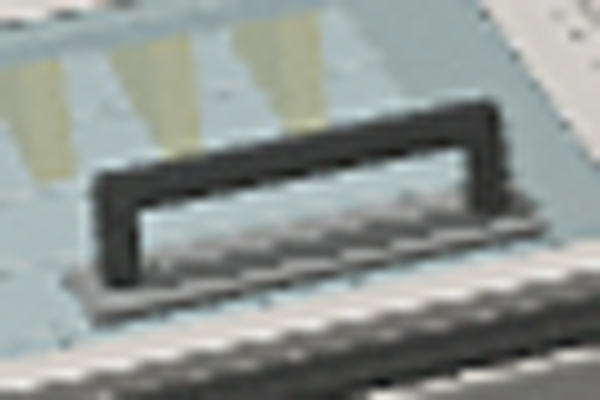

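View pics/hd_top.png

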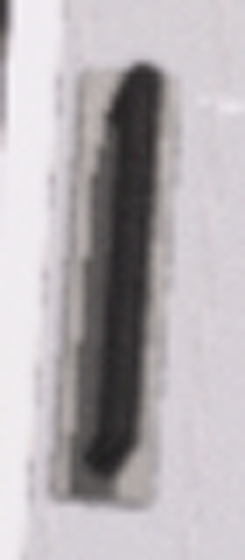

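Run:
```python
from h import *
S=snap("side");Tp=snap("top")
for t,s in(((345.7,135.2),(199.5,158.3)),((341.9,188.6),(239,151.5)),((343.7,161.9),(219.4,155.0))):
    P=tri([ray(Tp,*t),ray(S,*s)]);print(P.round(4),proj(Tp,P)-t,proj(S,P)-s,"onz",onz(Tp,*t,.277).round(4),onz(S,*s,.277).round(4))
```

```text
[ 0.6466 -0.2038  0.2787] [[ 0.13532584 -0.26456718]] [[0.21262754 0.06610244]] onz [ 0.6465 -0.2038  0.277 ] [ 0.6463 -0.2075  0.277 ]
[ 0.52   -0.1949  0.2763] [[-0.01114388  0.01973954]] [[-0.01574161 -0.00395517]] onz [ 0.5199 -0.1948  0.277 ] [ 0.5204 -0.1937  0.277 ]
[ 0.5833 -0.1994  0.2769] [[ 0.15299558 -0.28442053]] [[0.22774915 0.06408997]] onz [ 0.5826 -0.199   0.277 ] [ 0.5839 -0.1999  0.277 ]
```

Request:
move_arm(turn=[[0,0,0.0197],[0,0,0.0197],[0,0,0.0197],[0,0,0.0197],[0,0,0.0197],[0,0,0.0197],[0,0,0.0197],[0,0,0.0197],[0,0,0.0197],[0,0,0.0197]], dp=[[0,0,0],[0,0,0],[0,0,0],[0,0,0],[0,0,0],[0,0,0],[0,0,0],[0,0,0],[0,0,0],[0,0,0]], jaw=[0.1,0.1,0.1,0.1,0.1,0.1,0.1,0.1,0.1,0.1])

```text
clock: 21.12
tool_pos: [0.5279, 0.0654, 0.4104]
eef_rot: [0.996, 0.088, -0.0, -0.0]
contact_force: [-0.1, 0.1, 0.2]
opening: 0.448
```

Request:
move_arm(turn=[[0,0,0.0197],[0,0,0.0197],[0,0,0],[0,0,0]], dp=[[0,0,0],[0,0,0],[0,0,0],[0,0,0]], jaw=[0.1,0.1,0.1,0.1])

```text
clock: 21.45
tool_pos: [0.5278, 0.0655, 0.4105]
eef_rot: [1.0, -0.031, -0.0, 0.0]
contact_force: [-0.3, 0.6, -0.3]
opening: 0.451
```

Run:
```python
from h import *
plan([.583,-.1992,.36],86.5)
```

```text
t 21.45 pos [0.5278 0.0655 0.4105] open 0.451 F [-0.26  0.57 -0.26] q7 -1.98
units tool: [ 2.855 10.431  2.021]
y yaw -93.53 turn z -0.0001
tilt turn xy [ 0.0001  0.0001 -0.    ]
```

Request:
move_arm(turn=[[0,0,0],[0,0,0],[0,0,0],[0,0,0],[0,0,0],[0,0,0],[0,0,0],[0,0,0],[0,0,0],[0,0,0]], dp=[[0.3,1,0],[0.3,1,0],[0.3,1,0],[0.3,1,0],[0.3,1,0],[0.3,1,0],[0.3,1,0],[0.3,1,0.2],[0.3,1,0.3],[0.2,1,0.3]], jaw=[0.1,0.1,0.1,0.1,0.1,0.1,0.1,0.1,0.1,0.1])

```text
clock: 22.28
tool_pos: [0.5845, -0.1902, 0.3903]
eef_rot: [1.0, -0.031, 0.0, -0.0]
contact_force: [-0.3, -0.5, -0.3]
opening: 0.451
```

Request:
move_arm(turn=[[0,0,0],[0,0,0],[0,0,0],[0,0,0]], dp=[[0,0.4,0.6],[0,0,0.6],[0,0,0],[0,0,0]], jaw=[0.1,0.1,0.1,0.1])

```text
clock: 22.62
tool_pos: [0.583, -0.1985, 0.3601]
eef_rot: [1.0, -0.031, -0.001, -0.001]
contact_force: [0.6, 0.2, 0.7]
opening: 0.454
```

Run:
```python
from h import *
plan([.583,-.1992,.258],86.5)
s=snap("wrist");cv2.imwrite("pics/w15.png",s["frame"])
print(proj(s,[[.583,-.1992,.277],[.52,-.1949,.277],[.6466,-.2038,.277]]))
s=snap("side");cv2.imwrite("pics/s15.png",cv2.resize(s["frame"][80:220,120:320],None,fx=4,fy=4))
```

```text
t 22.62 pos [ 0.583  -0.1985  0.3601] open 0.454 F [0.61 0.17 0.72] q7 -1.52
units tool: [0.01  0.031 4.084]
y yaw -93.61 turn z -0.0003
tilt turn xy [-0.0002  0.0003 -0.    ]
[[280.52244886 215.00095693]
 [280.14296262 285.47249191]
 [281.30706084 133.25850432]]
```

View pics/w15.png

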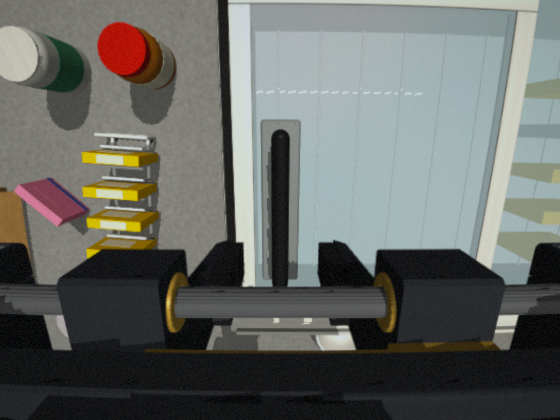

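View pics/s15.png

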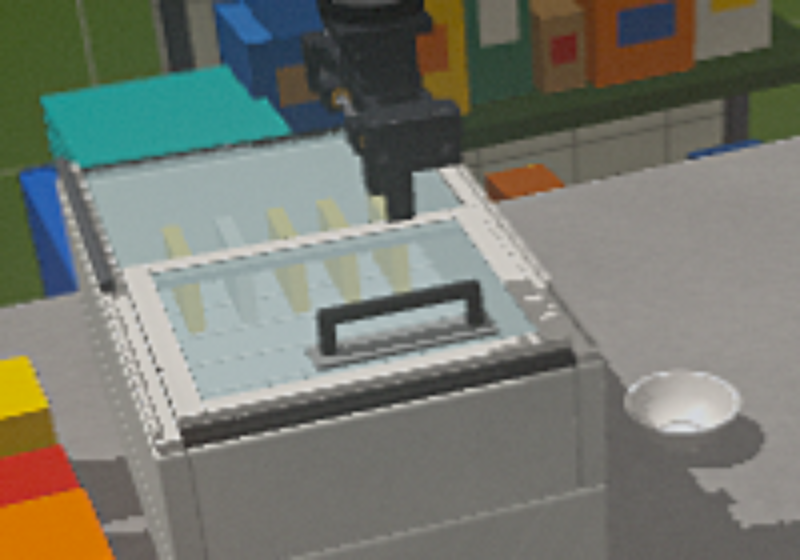

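Request:
move_arm(turn=[[0,0,0],[0,0,0],[0,0,0],[0,0,0],[0,0,0],[0,0,0],[0,0,0],[0,0,0]], dp=[[0,0,0.7],[0,0,0.7],[0,0,0.7],[0,0,0.7],[0,0,0.5],[0,0,0.4],[0,0,0.3],[0,0,0]], jaw=[0.1,0.1,0.1,0.1,0.1,0.1,0.1,0.1])

```text
clock: 23.38
tool_pos: [0.5831, -0.1985, 0.26]
eef_rot: [0.999, -0.032, -0.001, -0.0]
contact_force: [0.3, 0.2, 0.2]
opening: 0.452
```

Run:
```python
from h import *
plan([.583,-.1992,.258],86.5)
s=snap("wrist");cv2.imwrite("pics/w16.png",s["frame"])
s=snap("side");cv2.imwrite("pics/s16.png",cv2.resize(s["frame"][80:220,120:320],None,fx=4,fy=4))
```

```text
t 23.38 pos [ 0.5831 -0.1985  0.26  ] open 0.452 F [0.27 0.17 0.16] q7 -1.55
units tool: [-0.001  0.029  0.079]
y yaw -93.69 turn z -0.0005
tilt turn xy [-0.      0.0002 -0.    ]
```

View pics/w16.png

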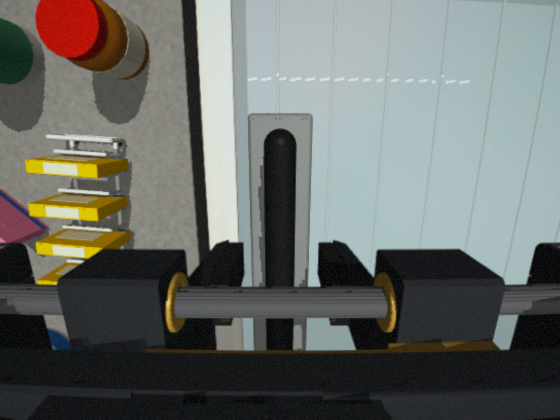

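View pics/s16.png

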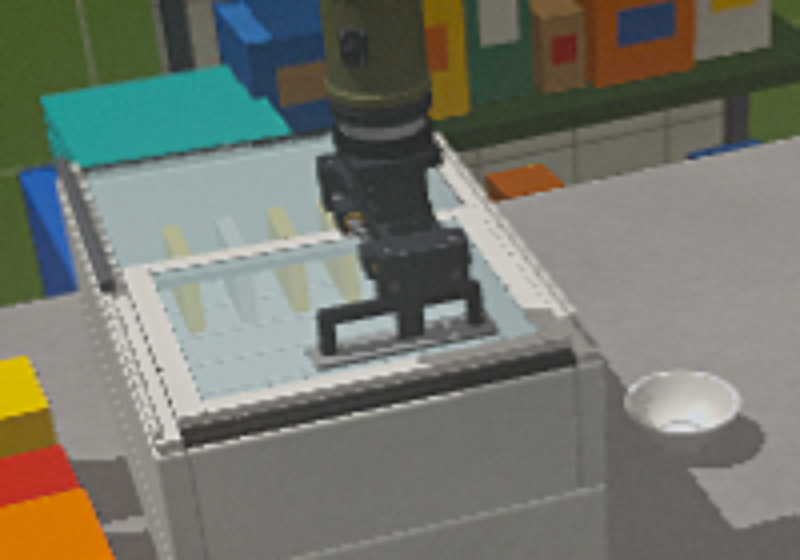

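Request:
move_arm(turn=[[0,0,0],[0,0,0],[0,0,0],[0,0,0],[0,0,0],[0,0,0],[0,0,0]], dp=[[0,0,0],[0,0,0],[0,0,0],[0,0,0],[0,0,0],[0,0,0],[0,0,0]], jaw=[1,1,1,1,1,1,1], newtons=35)

```text
clock: 24.07
tool_pos: [0.5837, -0.198, 0.2611]
eef_rot: [0.999, -0.032, 0.0, -0.001]
contact_force: [-0.8, 3.2, 3.4]
opening: 0.142
```

Run:
```python
from h import *
for i in range(4):
    st=r.get_state();print(st["tool_pos"].round(4),st["contact_force"].round(1),st["moment"].round(2),st["opening"].round(3)); snap("wrist")
c=np.array([-.0436,-.999])*.1
plan(st["tool_pos"]+np.array([c[0],c[1],0]),86.5)
s=snap("top");cv2.imwrite("pics/t16.png",cv2.resize(s["frame"][70:260,200:540],None,fx=2.3,fy=2.3))
```

```text
Traceback (most recent call last):
AttributeError: 'float' object has no attribute 'round'
```

Request:
move_arm(turn=[[0,0,0],[0,0,0],[0,0,0],[0,0,0],[0,0,0],[0,0,0],[0,0,0],[0,0,0]], dp=[[0,0.2,0],[0,0.3,0],[0,0.3,0],[0,0.3,0],[0,0.3,0],[0,0.3,0],[0,0.3,0],[0,0,0]], jaw=[1,1,1,1,1,1,1,1])

```text
clock: 24.73
tool_pos: [0.5803, -0.2491, 0.2612]
eef_rot: [0.999, -0.033, 0.0, -0.0]
contact_force: [-1.2, 3.4, 4.6]
opening: 0.148
```

Run:
```python
from h import *
st=r.get_state();print(st["tool_pos"].round(4),st["contact_force"].round(1),st["moment"].round(2))
plan([.579,-.298,.26],86.5)
s=snap("wrist");cv2.imwrite("pics/w17.png",s["frame"])
s=snap("side");cv2.imwrite("pics/s17.png",cv2.resize(s["frame"][80:220,120:320],None,fx=4,fy=4))
```

```text
[ 0.5803 -0.2491  0.2612] [-1.2  3.4  4.6] [0.9  0.18 0.01]
t 24.73 pos [ 0.5803 -0.2491  0.2612] open 0.148 F [-1.17  3.42  4.56] q7 -1.47
units tool: [0.079 1.955 0.046]
y yaw -93.79 turn z -0.0008
tilt turn xy [-0.0001 -0.0001  0.    ]
```

View pics/s17.png

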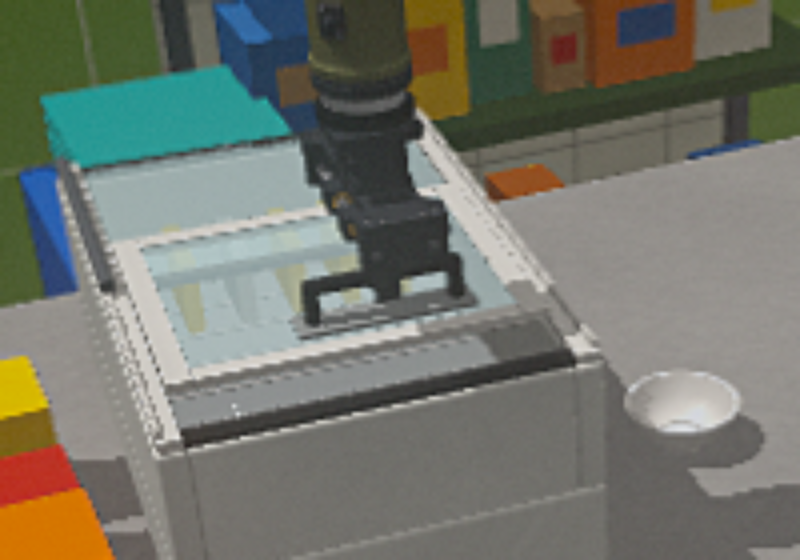

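View pics/w17.png

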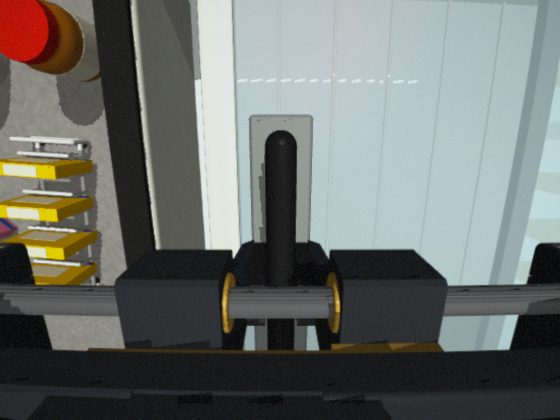

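Request:
move_arm(turn=[[0,0,0],[0,0,0],[0,0,0],[0,0,0],[0,0,0],[0,0,0],[0,0,0],[0,0,0],[0,0,0],[0,0,0]], dp=[[0,0.2,0],[0,0.3,0],[0,0.3,0],[0,0.3,0],[0,0.3,0],[0,0.3,0],[0,0.2,0],[0,0.05,0],[0,0,0],[0,0,0]], jaw=[1,1,1,1,1,1,1,1,1,1])

```text
clock: 25.67
tool_pos: [0.5772, -0.2948, 0.2611]
eef_rot: [0.999, -0.032, -0.0, -0.002]
contact_force: [-1.4, 6.8, 5.2]
opening: 0.144
```

Run:
```python
from h import *
st=r.get_state();print(st["tool_pos"].round(4),st["contact_force"].round(1),st["moment"].round(2),np.abs(st["qd"]).max())
plan([.579,-.298,.26],86.5)
s=snap("wrist");cv2.imwrite("pics/w18.png",s["frame"])
s=snap("side");cv2.imwrite("pics/s18f.png",s["frame"]);cv2.imwrite("pics/s18.png",cv2.resize(s["frame"][80:220,120:320],None,fx=4,fy=4))
s=snap("top");cv2.imwrite("pics/t18.png",s["frame"])
st=r.get_state();print(st["tool_pos"].round(4),st["contact_force"].round(1))
```

```text
[ 0.5772 -0.2948  0.2611] [-1.4  6.8  5.2] [ 1.4   0.3  -0.04] 0.00309233606136797
t 25.67 pos [ 0.5772 -0.2948  0.2611] open 0.144 F [-1.41  6.8   5.2 ] q7 -1.4
units tool: [0.082 0.122 0.045]
y yaw -93.64 turn z -0.0004
tilt turn xy [-0.0005  0.0001  0.    ]
[ 0.5772 -0.2947  0.2611] [-1.5  7.1  6.3]
```

View pics/s18.png

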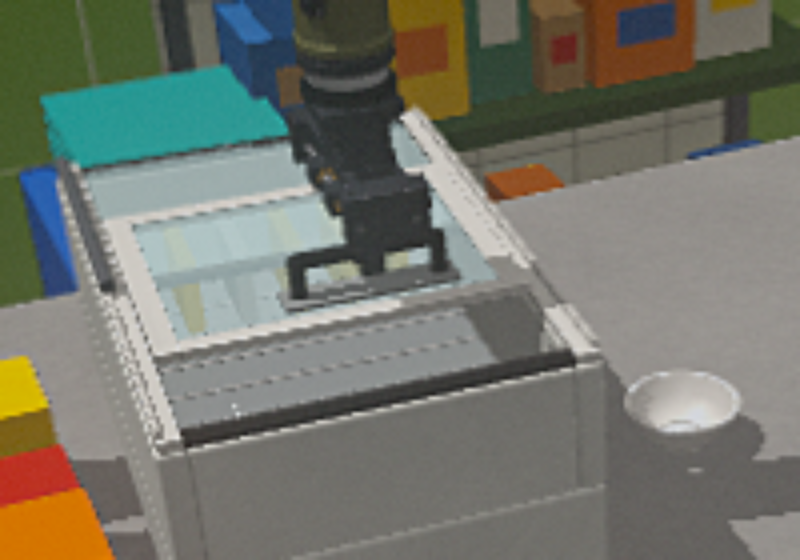

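View pics/t18.png

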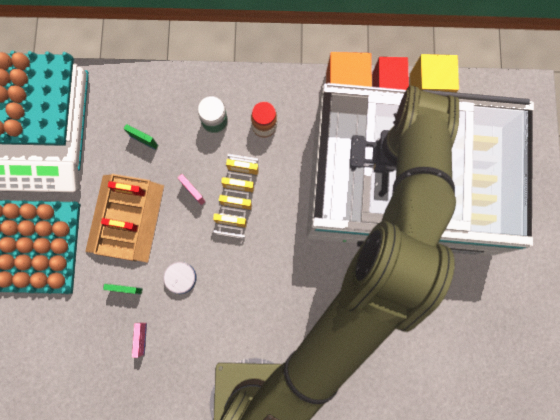

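View pics/w18.png

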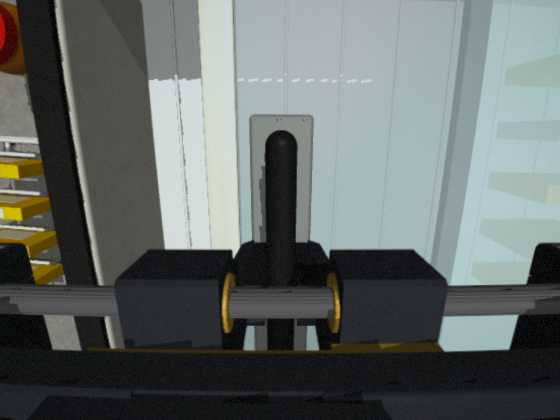

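Run:
```python
from h import *
a=cv2.imread("pics/side0.png");b=cv2.imread("pics/s18f.png")
for n,im,(x0,y0) in(("a",a,(190,140)),("b",b,(180,126))):
    cv2.imwrite(f"pics/hd_{n}.png",cv2.resize(im[y0:y0+40,x0:x0+60],None,fx=10,fy=10,interpolation=cv2.INTER_CUBIC))
S=snap("side");T=snap("top")
for p,q in(((199.5,158.3),(192.7,145.3)),((239,151.5),(229.4,139.5))):
    d=onz(S,*q,.277)-onz(S,*p,.277);print(d.round(4),np.linalg.norm(d))
# lid shift by phase correlation-free: left wall/handle base edges; top view label tops of rack packs
f=T["frame"];hsv=cv2.cvtColor(f,cv2.COLOR_BGR2HSV)
m=np.zeros(f.shape[:2],np.uint8);m[140:240,200:270]=cv2.inRange(hsv,(18,0,200),(45,255,255))[140:240,200:270]
n,l,st,c=cv2.connectedComponentsWithStats(m)
for i in range(1,n):
    if st[i,4]>60:
        rr=cv2.minAreaRect(np.argwhere(l==i)[:,::-1].astype(np.float32));print(st[i,4],onz(T,*rr[0],.082).round(4),[round(x,1) for x in rr[1]],round(rr[2],1))
```

```text
[-0.0067 -0.0914  0.    ] 0.09163722330754479
[-0.0021 -0.0905  0.    ] 0.09056462359952894
185 [0.6274 0.0476 0.082 ] [32.2, 6.7] 9.5
177 [0.5765 0.0584 0.082 ] [32.0, 6.3] 9.0
185 [0.5283 0.0631 0.082 ] [32.6, 6.6] 9.5
204 [0.4787 0.0756 0.082 ] [32.6, 6.9] 9.5
```

View pics/hd_b.png

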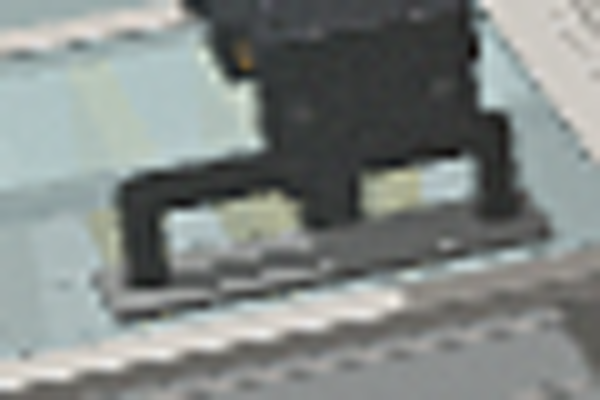

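Run:
```python
from h import *
S=snap("side")
for p,q,z in(((199.7,158),(192,144.5),.28),((239.7,150.2),(231,137.5),.28),((244.8,162.2),(235,148.8),.246),((199.5,172.2),(191.5,157.8),.246)):
    d=onz(S,*q,z)-onz(S,*p,z);print(d.round(4),np.linalg.norm(d))
a=cv2.cvtColor(cv2.imread("pics/side0.png"),cv2.COLOR_BGR2GRAY);b=cv2.cvtColor(cv2.imread("pics/s18f.png"),cv2.COLOR_BGR2GRAY)
# template: left foot of the handle
for (x0,y0,x1,y1,z) in((196,158,210,174,.262),(196,155,206,172,.262)):
    t=a[y0:y1,x0:x1];k=4
    up=lambda im:cv2.resize(im,None,fx=k,fy=k,interpolation=cv2.INTER_CUBIC)
    R_=cv2.matchTemplate(up(b),up(t),cv2.TM_CCOEFF_NORMED);_,v,_,l=cv2.minMaxLoc(R_)
    p=np.array([(x0+x1)/2,(y0+y1)/2]);q=p+np.array(l)/k-[x0,y0]
    d=onz(S,*q,z)-onz(S,*p,z);print(v,q-p,d.round(4),np.linalg.norm(d))
```

```text
[-0.0052 -0.0958  0.    ] 0.09591051954121314
[-0.0069 -0.0943  0.    ] 0.0945671997700886
[-0.0047 -0.097   0.    ] 0.09711582784472389
[-0.0047 -0.0975  0.    ] 0.0975963670237994
0.9543965458869934 [ -7.5 -14. ] [-0.0064 -0.0958  0.    ] 0.09602263907978262
0.9527565240859985 [ -7.5 -14. ] [-0.0065 -0.0975  0.    ] 0.09775550009257843
```

Request:
move_arm(turn=[[0,0,0],[0,0,0],[0,0,0],[0,0,0],[0,0,0],[0,0,0],[0,0,0],[0,0,0]], dp=[[0,0.07,0],[0,0.07,0],[0,0,0],[0,0,0],[0,0,0],[0,0,0],[0,0,0],[0,0,0]], jaw=[1,1,1,1,1,1,1,1])

```text
clock: 26.63
tool_pos: [0.577, -0.2977, 0.2611]
eef_rot: [1.0, -0.031, -0.0, -0.002]
contact_force: [-1.8, 6.9, 6.5]
opening: 0.144
```

Run:
```python
from h import *
S=snap("side")
a=cv2.cvtColor(cv2.imread("pics/side0.png"),cv2.COLOR_BGR2GRAY);b=cv2.cvtColor(S["frame"],cv2.COLOR_BGR2GRAY)
x0,y0,x1,y1,z=196,155,208,173,.262;k=4
up=lambda im:cv2.resize(im,None,fx=k,fy=k,interpolation=cv2.INTER_CUBIC)
R_=cv2.matchTemplate(up(b),up(a[y0:y1,x0:x1]),cv2.TM_CCOEFF_NORMED);_,v,_,l=cv2.minMaxLoc(R_)
p=np.array([(x0+x1)/2,(y0+y1)/2]);q=p+np.array(l)/k-[x0,y0]
d=onz(S,*q,z)-onz(S,*p,z);print(v,d.round(4),np.linalg.norm(d))
for i in range(4):
    st=r.get_state();print(round(st["clock"],2),st["tool_pos"].round(4),st["contact_force"].round(1),round(st["opening"],3),np.abs(st["qd"]).max().round(4));snap("top")
cv2.imwrite("pics/s19.png",cv2.resize(S["frame"],None,fx=1.4,fy=1.4))
```

```text
0.9445040225982666 [-0.0063 -0.0991  0.    ] 0.0993436435439004
26.68 [ 0.577  -0.2977  0.2611] [-2.   6.6  6.1] 0.143 0.003
26.73 [ 0.577  -0.2977  0.2611] [-1.9  7.   6.7] 0.145 0.0014
26.78 [ 0.577  -0.2977  0.2611] [-1.3  6.8  6.3] 0.142 0.0019
26.83 [ 0.5769 -0.2977  0.2611] [-1.9  7.7  6.8] 0.146 0.0016
```

View pics/s19.png

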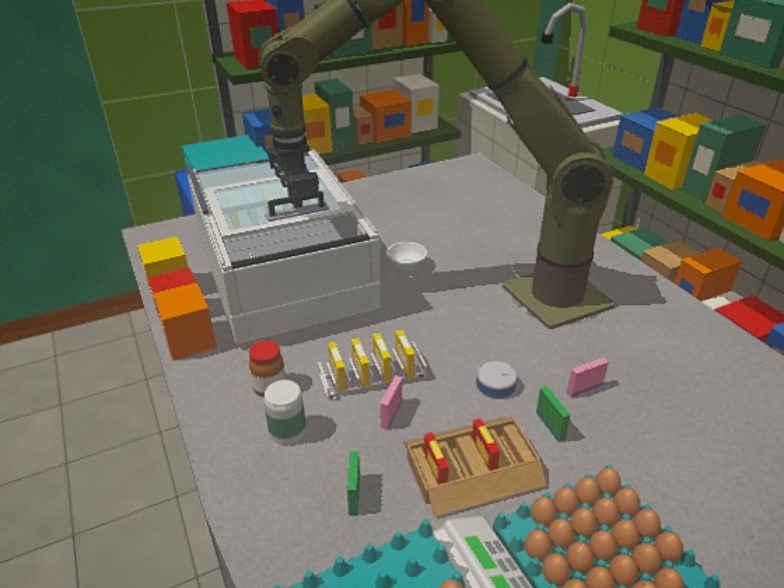

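Lid at about 99 mm, at rest, about 7 N held; four packs stand in the rack, everything else in place. Handing in.

```bash
python3 -c "
from plant import r
print(r.finish_job())"
```

```text
the job is handed in; nothing more can be done
None
```

I moved both yellow packs from the carton into the two empty rack slots. I then slid the lid half way open and handed the job in while still gripping the bar. The hand-in gave no verdict.

**Packs:** They stand in the far slot and the slot between the two stock packs. I lowered each until the force reading showed contact with the rails, about 13 N for the first and 6 N for the second, then let go. In the last top view all four packs line up with the rack slots and look the same size, with the stock packs within about 1.5 mm of where they started. I did not get a separate height measurement, because the label mask found nothing in the side view; "fully down" rests on the contact force and the pictures.

**Lid:** The side view gave 99 mm open and the arm's own travel about 100 mm; an earlier rough hand-picked estimate, before a last 3 mm pull, had read 91 mm against 97 mm by arm travel. The last readings showed the arm at rest, about 7 N along the slide and a 35 N commanded grip. There was also an upward force of about 6 N on the tool, which I left as it was.

**Everything else:** The red packs, jar, can, tin and bowl look unmoved in the last pictures. The job took about 27 s of the 70 s allowed.

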